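# Release the analyser tray with the pin and load the sample cups

### The arm

A 6-joint arm with a two-finger parallel gripper is mounted at the origin on the work surface. World frame = base frame: x ahead of the robot, y to its left, z up, the work surface at z = 0. Lengths are in m, angles in rad, forces in N, time in s.
With the tool pointing down it reaches from about 0.225 to 0.875 m from the base axis. Payload 3.4 kg.
Tool frame: the origin (TCP) lies at the centre of the arm's flange, where the gripper is bolted on; the fingertips stand manip.tcp_to_tips ahead of it and the grasp point (between the pads) lies 155 mm ahead of it (manip.tcp_to_tips is the distance from the TCP to the fingertips, in m); z points along the fingers, y is the line along which they close (so a half turn about z gives the same grasp; the last joint's range is limited). The gripper opens to 85 mm and grips with 20 to 120 N. Pads are 22 mm wide; open, the fingers measure 114 mm over their backs; the gripper's body (76 mm by 85 mm) begins 54 mm behind the grasp point. The pads swing forward as they close: fully open they stand 13 mm farther back than shut.
Start: joints at [1.11, 0.276, 1.505, -0, 1.361, -0.121], TCP at [0.192, 0.542, 0.405] pointing down, gripper open.
Joint ranges: [-2.89, 2.89], [-0.75, 2.08], [0.22, 2.7], [-1.18, 4.32], [0.11, 2.71], [-2.7, 2.7]. Speed limits (rad/s): [2.57, 2.57, 3.14, 3.14, 3.14, 3.14].

### API

Orientations are given as a unit quaternion [w, x, y, z].
In Python, from rig import sensors, imaging, manip gives the robot as it stands. The module is installed in compiled form; this text tells all that it offers.
- The arm moves only by the tool jog_arm, never from a script. Its argument "plan" is a list of rows, each an object of numbers: "dx", "dy", "dz": the shift along the tool's x, y, z in mm; "ax", "ay", "az": the turn, a rotation vector about the tool's x, y, z in units of 6 degrees (1.0 is 6 degrees); "grip": the closure, from 0 (fully open) to 1 (shut). A call has 1 to 20 rows; each row shifts and turns the commanded pose from where the row before left it, along the tool's axes as they then stand; what a row does not reach is not made up. A row lasts 1/12 s, in which the tool goes at most 41.7 mm and 7.16 degrees, less where a joint would pass 70% of its speed; a pose out of reach is approached as far as the arm can. A call is refused whole if a number of a shift passes 41.7 or a number of a turn 1, either way. A call with a gripper value outside its range is refused whole. The fingers move at their own pace and stop on an object; "grip_force" is the grip in N (left out, the last holds). Time passes only in rows, so rows that do not move let the fingers close. It gives the time, the measured TCP pose, the force, the opening and the grip force at its end, in the units of the state.
- sensors.get_state(): the state, without advancing time (a new reading comes with each control period).
- imaging.get_image(name): name is "scene" or "side" or "wrist"; returns a dict with "image" (420x560x3 uint8, red, green, blue), "K" (3x3 intrinsics, pixels), "k1" (the pictures are not rectified: a ray, as slopes to the right and down, at radius r is drawn at 1 + k1 r^2 times it, then the intrinsics apply), "extrinsics" (4x4, takes a point from world to camera coordinates). Camera axes: x right, y up, looking along -z (the intrinsics and any distortion apply to the point x, -y, -z); pixel columns grow to the right and rows downward; lengths in m; the calibration is good to about 2 mm. A picture is of the moment at which its call begins. There is no depth.
- manip.sign_off(): hands the job in; it is judged then, once.
The state is a dict: "clock": time; "qpos": joint angles; "qd": joint speeds; "effort": joint torques, N m; "position": TCP position; "ee_rot": TCP orientation; "contact_force": force on the tool from outside, world axes, zero at the start; "moment": the same for the moment, N m; "width": finger opening in m; "gripper_force": force on a finger pad.
Only numpy, scipy, OpenCV 4.12 (cv2) and the standard library are available. Lean on these libraries where they do the work, as an engineer would, in place of code of your own. Each camera call takes 0.05 s, during which the arm holds its last target. There are 200 camera calls.

### The job

The milk-bank analyser's sample tray is latched shut: take the release pin from its yellow stand and push it down through the red-framed hole in the roof so that the hidden latch lets the tray spring out; by the end the pin must be back upright in its stand, fully down. Stand every tabbed sample cup on the bench upright in a pocket of the tray, one to a pocket, each turned so that the tab on its cap points at that pocket's yellow mark, and only then push the tray fully home until it latches and stays shut. Leave the jars without a tab where they are.

Things in the scene. Friction and masses are not known exactly. Their poses are not given: they have to be found in the camera images.
- hole (a point): Mouth of the release hole: 12 mm round hole (2 mm chamfer) framed by a red square in the white analyser's bay roof; roof top 105 mm above the table, 8 mm thick. Bay 260 mm deep, 400 wide; 185 mm tower behind. The hole is 50 mm behind the bay's front, 90 mm right (-y) of its middle. Axes (analyser's): +x into the unit, away from the robot, +y left, z up; turned about z only. Place varies.
- latch (a joint): Hidden spring latch: steel pad 30 x 24 mm, top 19 mm below the hole's mouth. Value = how far it is pressed straight down, m: 0 at rest, end stop 0.014; takes 1.5 to 5 N, springs back. The tray is freed at about 0.010. It also dips and springs back by itself as the tray is pushed home.
- tray (a joint): Spring tray (grey deck, blue front panel). Value = how far out, m: about 0.003 latched shut, 0.14 fully out (towards the robot, the analyser's -x). Freed, it slides fully out by itself in about 2 s and stays under a light spring. Pushed in to its stop at 0 (about 10 N at the end) it latches and creeps back to 0.003; if not pushed right home it springs out again.
- panel (a point): Centre of the outer face of the tray's blue front panel (376 mm wide, from 14 to 72 mm above the table, 12 mm thick); moves with the tray; axes as the analyser's: push along +x to shut (shut, this face is 12 mm in front of the bay, whose roof is 105 mm high: keep a wide gripper body above it). With the tray out, its inner side is 67 mm in front of the pockets' centres.
- pocket0 (a point): Centre of the floor of tray pocket 0 (0 = rightmost, -y; pitch 90 mm): square pocket 56 x 56 mm, 14 mm deep with 3 mm chamfer, floor 20 mm above the table; with the tray out its centre stands 85 mm in front of the bay. Axes as the analyser's; moves with the tray.
- mark0 (a point): Yellow alignment mark of pocket 0, a stripe on the deck and front panel on the pocket's robot side; this point lies 32 mm from the pocket's centre along the analyser's -x.
- pocket1 (a point): Centre of the floor of tray pocket 1 (0 = rightmost, -y; pitch 90 mm): square pocket 56 x 56 mm, 14 mm deep with 3 mm chamfer, floor 20 mm above the table; with the tray out its centre stands 85 mm in front of the bay. Axes as the analyser's; moves with the tray.
- mark1 (a point): Yellow alignment mark of pocket 1, a stripe on the deck and front panel on the pocket's robot side; this point lies 32 mm from the pocket's centre along the analyser's -x.
- pocket2 (a point): Centre of the floor of tray pocket 2 (0 = rightmost, -y; pitch 90 mm): square pocket 56 x 56 mm, 14 mm deep with 3 mm chamfer, floor 20 mm above the table; with the tray out its centre stands 85 mm in front of the bay. Axes as the analyser's; moves with the tray.
- mark2 (a point): Yellow alignment mark of pocket 2, a stripe on the deck and front panel on the pocket's robot side; this point lies 32 mm from the pocket's centre along the analyser's -x.
- pocket3 (a point): Centre of the floor of tray pocket 3 (0 = rightmost, -y; pitch 90 mm): square pocket 56 x 56 mm, 14 mm deep with 3 mm chamfer, floor 20 mm above the table; with the tray out its centre stands 85 mm in front of the bay. Axes as the analyser's; moves with the tray.
- mark3 (a point): Yellow alignment mark of pocket 3, a stripe on the deck and front panel on the pocket's robot side; this point lies 32 mm from the pocket's centre along the analyser's -x.
- pin_grip (a point): Centre of the red round handle (22 mm diameter, 40 mm high) of the release pin: below the handle a steel shaft of 6 mm diameter, 50 mm long, pointing down (tip 70 mm below this point). Mass about 40 g. z axis up along the pin. Starts upright in its stand, handle resting on the stand's top.
- pin_tip (a point): Lower end of the pin's shaft, on its axis.
- stand_mouth (a point): Centre of the top of the pin's stand: fixed yellow block 56 x 56 x 52 mm high with a 14 mm hole (3 mm chamfer) straight through; this point is at the hole's mouth.
- cup1_mid (a point): Sample cup 1 (may be absent): sealed cream cup with red cap, 50 mm diameter, 66 mm high, 60 to 130 g; this point is on its axis half-way up (33 mm). z up. The cap's red tab with white stripe points along the cup's own -x; it is 12 mm wide, 7 mm thick, reaches 39 mm from the cup's axis, its middle 60 mm above the cup's underside.
- cup2_mid (a point): Sample cup 2 (may be absent): sealed cream cup with red cap, 50 mm diameter, 66 mm high, 60 to 130 g; this point is on its axis half-way up (33 mm). z up. The cap's red tab with white stripe points along the cup's own -x; it is 12 mm wide, 7 mm thick, reaches 39 mm from the cup's axis, its middle 60 mm above the cup's underside.
- cup3_mid (a point): Sample cup 3 (may be absent): sealed cream cup with red cap, 50 mm diameter, 66 mm high, 60 to 130 g; this point is on its axis half-way up (33 mm). z up. The cap's red tab with white stripe points along the cup's own -x; it is 12 mm wide, 7 mm thick, reaches 39 mm from the cup's axis, its middle 60 mm above the cup's underside.
- cup4_mid (a point): Sample cup 4 (may be absent): sealed cream cup with red cap, 50 mm diameter, 66 mm high, 60 to 130 g; this point is on its axis half-way up (33 mm). z up. The cap's red tab with white stripe points along the cup's own -x; it is 12 mm wide, 7 mm thick, reaches 39 mm from the cup's axis, its middle 60 mm above the cup's underside.
- jar_green: Bystander jar with green cap, 60 mm diameter, 90 mm high, among the cups; origin under its centre.
- jar_side: Bystander jar with red cap, without tab, 56 mm diameter, 85 mm high, right of the analyser; origin under its centre.
Mind the look-alikes: they are no part of the job. Leave any orange look-alike of the part that bears cup3_mid alone.

How it is judged:
On the way, in this order (a step that is already met when the one before it is completed fails the run):
1. the pin, through the hole, presses the hidden latch (value of joint latch above 0.005 m and horizontal distance between pin_tip and hole below 0.01 m and z of pin_tip in the frame of hole below -0.018 m).
2. the tray has sprung out (value of joint tray above 0.12 m), for 0.2 s.
3. with the tray out, every cup stands in a pocket of its own with its tab at the mark (((horizontal distance between cup1_mid and pocket0 below 0.007 m and z of cup1_mid in the frame of pocket0 between 0.026 and 0.038 m and x of mark0 in the frame of cup1_mid below -0.02 m and y of mark0 in the frame of cup1_mid between -0.013 and 0.013 m and angle between cup1_mid's own z axis and vertical below 0.12 rad) or (horizontal distance between cup1_mid and pocket1 below 0.007 m and z of cup1_mid in the frame of pocket1 between 0.026 and 0.038 m and x of mark1 in the frame of cup1_mid below -0.02 m and y of mark1 in the frame of cup1_mid between -0.013 and 0.013 m and angle between cup1_mid's own z axis and vertical below 0.12 rad) or (horizontal distance between cup1_mid and pocket2 below 0.007 m and z of cup1_mid in the frame of pocket2 between 0.026 and 0.038 m and x of mark2 in the frame of cup1_mid below -0.02 m and y of mark2 in the frame of cup1_mid between -0.013 and 0.013 m and angle between cup1_mid's own z axis and vertical below 0.12 rad) or (horizontal distance between cup1_mid and pocket3 below 0.007 m and z of cup1_mid in the frame of pocket3 between 0.026 and 0.038 m and x of mark3 in the frame of cup1_mid below -0.02 m and y of mark3 in the frame of cup1_mid between -0.013 and 0.013 m and angle between cup1_mid's own z axis and vertical below 0.12 rad)) and ((horizontal distance between cup2_mid and pocket0 below 0.007 m and z of cup2_mid in the frame of pocket0 between 0.026 and 0.038 m and x of mark0 in the frame of cup2_mid below -0.02 m and y of mark0 in the frame of cup2_mid between -0.013 and 0.013 m and angle between cup2_mid's own z axis and vertical below 0.12 rad) or (horizontal distance between cup2_mid and pocket1 below 0.007 m and z of cup2_mid in the frame of pocket1 between 0.026 and 0.038 m and x of mark1 in the frame of cup2_mid below -0.02 m and y of mark1 in the frame of cup2_mid between -0.013 and 0.013 m and angle between cup2_mid's own z axis and vertical below 0.12 rad) or (horizontal distance between cup2_mid and pocket2 below 0.007 m and z of cup2_mid in the frame of pocket2 between 0.026 and 0.038 m and x of mark2 in the frame of cup2_mid below -0.02 m and y of mark2 in the frame of cup2_mid between -0.013 and 0.013 m and angle between cup2_mid's own z axis and vertical below 0.12 rad) or (horizontal distance between cup2_mid and pocket3 below 0.007 m and z of cup2_mid in the frame of pocket3 between 0.026 and 0.038 m and x of mark3 in the frame of cup2_mid below -0.02 m and y of mark3 in the frame of cup2_mid between -0.013 and 0.013 m and angle between cup2_mid's own z axis and vertical below 0.12 rad)) and ((horizontal distance between cup3_mid and pocket0 below 0.007 m and z of cup3_mid in the frame of pocket0 between 0.026 and 0.038 m and x of mark0 in the frame of cup3_mid below -0.02 m and y of mark0 in the frame of cup3_mid between -0.013 and 0.013 m and angle between cup3_mid's own z axis and vertical below 0.12 rad) or (horizontal distance between cup3_mid and pocket1 below 0.007 m and z of cup3_mid in the frame of pocket1 between 0.026 and 0.038 m and x of mark1 in the frame of cup3_mid below -0.02 m and y of mark1 in the frame of cup3_mid between -0.013 and 0.013 m and angle between cup3_mid's own z axis and vertical below 0.12 rad) or (horizontal distance between cup3_mid and pocket2 below 0.007 m and z of cup3_mid in the frame of pocket2 between 0.026 and 0.038 m and x of mark2 in the frame of cup3_mid below -0.02 m and y of mark2 in the frame of cup3_mid between -0.013 and 0.013 m and angle between cup3_mid's own z axis and vertical below 0.12 rad) or (horizontal distance between cup3_mid and pocket3 below 0.007 m and z of cup3_mid in the frame of pocket3 between 0.026 and 0.038 m and x of mark3 in the frame of cup3_mid below -0.02 m and y of mark3 in the frame of cup3_mid between -0.013 and 0.013 m and angle between cup3_mid's own z axis and vertical below 0.12 rad)) and ((horizontal distance between cup4_mid and pocket0 below 0.007 m and z of cup4_mid in the frame of pocket0 between 0.026 and 0.038 m and x of mark0 in the frame of cup4_mid below -0.02 m and y of mark0 in the frame of cup4_mid between -0.013 and 0.013 m and angle between cup4_mid's own z axis and vertical below 0.12 rad) or (horizontal distance between cup4_mid and pocket1 below 0.007 m and z of cup4_mid in the frame of pocket1 between 0.026 and 0.038 m and x of mark1 in the frame of cup4_mid below -0.02 m and y of mark1 in the frame of cup4_mid between -0.013 and 0.013 m and angle between cup4_mid's own z axis and vertical below 0.12 rad) or (horizontal distance between cup4_mid and pocket2 below 0.007 m and z of cup4_mid in the frame of pocket2 between 0.026 and 0.038 m and x of mark2 in the frame of cup4_mid below -0.02 m and y of mark2 in the frame of cup4_mid between -0.013 and 0.013 m and angle between cup4_mid's own z axis and vertical below 0.12 rad) or (horizontal distance between cup4_mid and pocket3 below 0.007 m and z of cup4_mid in the frame of pocket3 between 0.026 and 0.038 m and x of mark3 in the frame of cup4_mid below -0.02 m and y of mark3 in the frame of cup4_mid between -0.013 and 0.013 m and angle between cup4_mid's own z axis and vertical below 0.12 rad)) and value of joint tray above 0.1 m), for 0.2 s.
At the end, for the whole second after the job is handed in: Tray latched shut (less than 8 mm out); every cup present stands upright (within 0.12 rad) on a pocket's floor within 7 mm of its centre, its tab pointing at the yellow mark (the mark within 13 mm of the tab's line, about 23 degrees); pin upright in its stand, tip less than 12 mm above the table (((horizontal distance between cup1_mid and pocket0 below 0.007 m and z of cup1_mid in the frame of pocket0 between 0.026 and 0.038 m and x of mark0 in the frame of cup1_mid below -0.02 m and y of mark0 in the frame of cup1_mid between -0.013 and 0.013 m and angle between cup1_mid's own z axis and vertical below 0.12 rad) or (horizontal distance between cup1_mid and pocket1 below 0.007 m and z of cup1_mid in the frame of pocket1 between 0.026 and 0.038 m and x of mark1 in the frame of cup1_mid below -0.02 m and y of mark1 in the frame of cup1_mid between -0.013 and 0.013 m and angle between cup1_mid's own z axis and vertical below 0.12 rad) or (horizontal distance between cup1_mid and pocket2 below 0.007 m and z of cup1_mid in the frame of pocket2 between 0.026 and 0.038 m and x of mark2 in the frame of cup1_mid below -0.02 m and y of mark2 in the frame of cup1_mid between -0.013 and 0.013 m and angle between cup1_mid's own z axis and vertical below 0.12 rad) or (horizontal distance between cup1_mid and pocket3 below 0.007 m and z of cup1_mid in the frame of pocket3 between 0.026 and 0.038 m and x of mark3 in the frame of cup1_mid below -0.02 m and y of mark3 in the frame of cup1_mid between -0.013 and 0.013 m and angle between cup1_mid's own z axis and vertical below 0.12 rad)) and ((horizontal distance between cup2_mid and pocket0 below 0.007 m and z of cup2_mid in the frame of pocket0 between 0.026 and 0.038 m and x of mark0 in the frame of cup2_mid below -0.02 m and y of mark0 in the frame of cup2_mid between -0.013 and 0.013 m and angle between cup2_mid's own z axis and vertical below 0.12 rad) or (horizontal distance between cup2_mid and pocket1 below 0.007 m and z of cup2_mid in the frame of pocket1 between 0.026 and 0.038 m and x of mark1 in the frame of cup2_mid below -0.02 m and y of mark1 in the frame of cup2_mid between -0.013 and 0.013 m and angle between cup2_mid's own z axis and vertical below 0.12 rad) or (horizontal distance between cup2_mid and pocket2 below 0.007 m and z of cup2_mid in the frame of pocket2 between 0.026 and 0.038 m and x of mark2 in the frame of cup2_mid below -0.02 m and y of mark2 in the frame of cup2_mid between -0.013 and 0.013 m and angle between cup2_mid's own z axis and vertical below 0.12 rad) or (horizontal distance between cup2_mid and pocket3 below 0.007 m and z of cup2_mid in the frame of pocket3 between 0.026 and 0.038 m and x of mark3 in the frame of cup2_mid below -0.02 m and y of mark3 in the frame of cup2_mid between -0.013 and 0.013 m and angle between cup2_mid's own z axis and vertical below 0.12 rad)) and ((horizontal distance between cup3_mid and pocket0 below 0.007 m and z of cup3_mid in the frame of pocket0 between 0.026 and 0.038 m and x of mark0 in the frame of cup3_mid below -0.02 m and y of mark0 in the frame of cup3_mid between -0.013 and 0.013 m and angle between cup3_mid's own z axis and vertical below 0.12 rad) or (horizontal distance between cup3_mid and pocket1 below 0.007 m and z of cup3_mid in the frame of pocket1 between 0.026 and 0.038 m and x of mark1 in the frame of cup3_mid below -0.02 m and y of mark1 in the frame of cup3_mid between -0.013 and 0.013 m and angle between cup3_mid's own z axis and vertical below 0.12 rad) or (horizontal distance between cup3_mid and pocket2 below 0.007 m and z of cup3_mid in the frame of pocket2 between 0.026 and 0.038 m and x of mark2 in the frame of cup3_mid below -0.02 m and y of mark2 in the frame of cup3_mid between -0.013 and 0.013 m and angle between cup3_mid's own z axis and vertical below 0.12 rad) or (horizontal distance between cup3_mid and pocket3 below 0.007 m and z of cup3_mid in the frame of pocket3 between 0.026 and 0.038 m and x of mark3 in the frame of cup3_mid below -0.02 m and y of mark3 in the frame of cup3_mid between -0.013 and 0.013 m and angle between cup3_mid's own z axis and vertical below 0.12 rad)) and ((horizontal distance between cup4_mid and pocket0 below 0.007 m and z of cup4_mid in the frame of pocket0 between 0.026 and 0.038 m and x of mark0 in the frame of cup4_mid below -0.02 m and y of mark0 in the frame of cup4_mid between -0.013 and 0.013 m and angle between cup4_mid's own z axis and vertical below 0.12 rad) or (horizontal distance between cup4_mid and pocket1 below 0.007 m and z of cup4_mid in the frame of pocket1 between 0.026 and 0.038 m and x of mark1 in the frame of cup4_mid below -0.02 m and y of mark1 in the frame of cup4_mid between -0.013 and 0.013 m and angle between cup4_mid's own z axis and vertical below 0.12 rad) or (horizontal distance between cup4_mid and pocket2 below 0.007 m and z of cup4_mid in the frame of pocket2 between 0.026 and 0.038 m and x of mark2 in the frame of cup4_mid below -0.02 m and y of mark2 in the frame of cup4_mid between -0.013 and 0.013 m and angle between cup4_mid's own z axis and vertical below 0.12 rad) or (horizontal distance between cup4_mid and pocket3 below 0.007 m and z of cup4_mid in the frame of pocket3 between 0.026 and 0.038 m and x of mark3 in the frame of cup4_mid below -0.02 m and y of mark3 in the frame of cup4_mid between -0.013 and 0.013 m and angle between cup4_mid's own z axis and vertical below 0.12 rad)) and value of joint tray below 0.008 m and velocity of joint tray below 0.01 m/s and horizontal distance between pin_tip and stand_mouth below 0.01 m and height (world z) of pin_tip below 0.012 m and angle between pin_tip's own z axis and vertical below 0.15 rad); the robot touches nothing.
It fails at once if the green-capped jar or the jar right of the analyser is pushed more than 50 mm or knocked over (distance of any of jar_green, jar_side from where it was at the start of the episode above 0.05 m or angle between any of jar_green, jar_side's own z axis and vertical above 0.6 rad).
Of cup1, cup2, cup3, cup4 only 2 to 4 are there at a start; the rules pass over those that are not, and their reading is None.
At some moment in a run one of cup1, cup2, cup3, cup4 may be knocked a few centimetres aside while the robot is not near it.
It also fails if it takes over 210 s, if anything falls off the work surface, if the arm or the gripper's body presses on something with over 40 N, if the wrist force passes 120 N, or if a joint passes its speed limit or range.

## Working session

There is one attempt and no reset: what is moved stays moved. The work goes in short steps, Python scripts to look and compute and a tool call to move; the robot and the scene stay as the last step left them, time stands still between calls to the robot, and variables do not carry over. Pictures are saved under pics/ and viewed, at most 14 in all, crops included, and the job is handed in when it is done.

Besides the shell and the picture viewer there is one more tool, called after "Emit:" by a JSON object that holds its "api" and its "payload", one argument or row to a line. jog_arm: Moves the arm, as the interface text tells. Its arguments: {"type":"object","properties":{"plan":{"type":"array"},"grip_force":{"type":"number"}},"required":["plan"]}

```bash
mkdir -p pics; cat > h.py <<'E'
import numpy as np,cv2
from rig import sensors,imaging,manip
def cap(n,tag):
    d=imaging.get_image(n); cv2.imwrite(f'pics/{tag}.png',d['image'][:,:,::-1]); np.savez(f'pics/{tag}.npz',**{k:np.array(v) for k,v in d.items()}); return d
def load(tag): return dict(np.load(f'pics/{tag}.npz'))
def ray(d,u,v):
    K=d['K'];x=(u-K[0,2])/K[0,0];y=(v-K[1,2])/K[1,1]
    p=cv2.undistortPoints(np.array([[[float(u),float(v)]]]),K.astype(float),np.array([float(d['k1']),0,0,0]))[0,0]
    E=d['extrinsics'];R=E[:3,:3];c=-R.T@E[:3,3]
    return c,R.T@np.array([p[0],-p[1],-1.])
def onz(d,u,v,z):
    c,r=ray(d,u,v);return c+r*(z-c[2])/r[2]
def proj(d,P):
    E=d['extrinsics'];q=E[:3,:3]@np.array(P)+E[:3,3];s=np.array([q[0],-q[1]])/-q[2]
    s=s*(1+float(d['k1'])*(s@s));K=d['K'];return np.array([K[0,0]*s[0]+K[0,2],K[1,1]*s[1]+K[1,2]])
E
python3 - <<'E'
from h import *
a=cap('scene','s0');b=cap('side','d0');w=cap('wrist','w0')
for d in(a,b,w):print(np.round(d['extrinsics'],3).tolist(),d['K'].tolist(),d['k1'])
s=sensors.get_state();print(s,manip.tcp_to_tips)
E
```

```text
[[0.853, 0.522, -0.013, -0.437], [-0.443, 0.737, 0.511, 0.197], [0.276, -0.43, 0.859, -1.461], [0.0, 0.0, 0.0, 1.0]] [[478.5762178404737, 0.0, 283.886091801642], [0.0, 478.5762178404737, 213.98588634075415], [0.0, 0.0, 1.0]] 0.001682301557139525
[[0.729, -0.684, 0.014, -0.396], [0.415, 0.457, 0.787, -0.278], [-0.544, -0.568, 0.617, -0.838], [0.0, 0.0, 0.0, 1.0]] [[475.5437263519368, 0.0, 281.59735091612197], [0.0, 475.5437263519368, 202.21754009659253], [0.0, 0.0, 1.0]] 0.04387172611043553
[[0.331, 0.944, -0.001, -0.575], [-0.912, 0.32, -0.258, 0.034], [-0.243, 0.086, 0.966, -0.378], [0.0, 0.0, 0.0, 1.0]] [[318.5575481096346, 0.0, 278.0182183212472], [0.0, 318.5575481096346, 212.35733012660634], [0.0, 0.0, 1.0]] 0.013046471077223128
{'clock': 0.15, 'qpos': array([ 1.10997704e+00,  2.76521332e-01,  1.50582850e+00,  3.21990001e-06,
        1.36074066e+00, -1.20984153e-01]), 'qd': array([-6.30712711e-04, -1.62400709e-03, -2.45621751e-03, -2.62488929e-06,
       -1.00182398e-03, -1.64443967e-04]), 'effort': array([ 2.03387841e-03, -4.17145801e+01, -2.46032774e+01, -1.36269909e-04,
        7.60479947e-03,  4.91695559e-06]), 'position': array([0.19160001, 0.54199289, 0.40400292]), 'ee_rot': array([-2.16310114e-04,  1.69101387e-01,  9.85598377e-01, -7.17001656e-04]), 'contact_force': array([0.41758375, 0.51235037, 0.3203084 ]), 'moment': array([-0.01018142, -0.0226926 ,  0.05493049]), 'gripper_force': 0.0, 'width': 0.08509620755146054} 0.1734
```

View pics/s0.png

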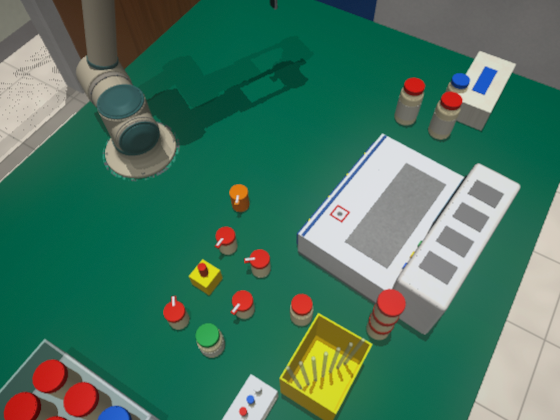

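View pics/d0.png

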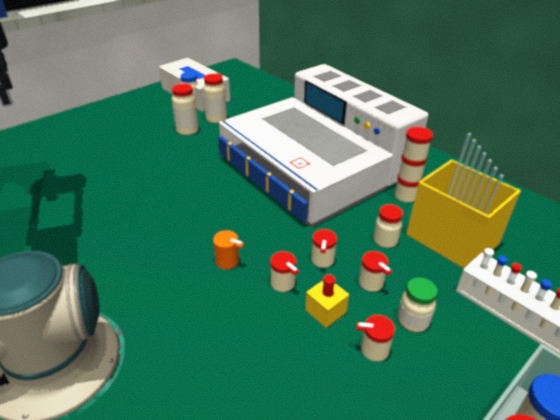

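The scene view shows four tabbed red-cap cups at about (226,240), (260,262), (243,304) and (175,315). Things that could be mistaken for them are the orange one (239,197), the untabbed red-cap jar (301,309), the stacked jar (387,310), the red-cap bottles (413,87) and (450,101), and the rack caps at lower left. The pin is the red handle on the yellow block (204,272), not the yellow bin (325,365). The hole is the red square (340,213).

```bash
cat > m.py <<'E'
from h import *
def red(d):
    h=cv2.cvtColor(d['image'],cv2.COLOR_RGB2HSV); H,S,V=cv2.split(h)
    return (((H<5)|(H>172))&(S>140)&(V>80)).astype(np.uint8)
def cups(d,box=None,amin=60):
    """cap blobs -> (pixel, world xy at cap top, tab dir deg)"""
    m=red(d); n,l,st,ce=cv2.connectedComponentsWithStats(m); out=[]
    h=cv2.cvtColor(d['image'],cv2.COLOR_RGB2HSV); wm=((h[:,:,1]<90)&(h[:,:,2]>150)).astype(np.uint8)
    for i in range(1,n):
        if st[i,4]<amin: continue
        out.append((i,ce[i],st[i]))
    return out,l,wm
E
python3 - <<'E'
from m import *
for t in('s0','d0'):
    d=load(t);o,l,wm=cups(d,amin=25)
    print(t)
    for i,c,s in o:
        P=onz(d,*c,0.06); print(np.round(c),s[:5].tolist(),np.round(P[:2],3).tolist(),end=' ')
        k=cv2.dilate((l==i).astype(np.uint8),np.ones((9,9)))&wm
        ys,xs=np.nonzero(k)
        if len(xs)>5:
            print('white',len(xs),np.round([xs.mean(),ys.mean()]),np.round(onz(d,xs.mean(),ys.mean(),.0635)[:2],3))
        else: print()
    h=cv2.cvtColor(d['image'],cv2.COLOR_RGB2HSV)
    y=((h[:,:,0]>22)&(h[:,:,0]<34)&(h[:,:,1]>150)&(h[:,:,2]>120)).astype(np.uint8)
    n,l2,st,ce=cv2.connectedComponentsWithStats(y)
    for i in range(1,n):
        if st[i,4]>100: print('yel',ce[i],st[i].tolist())
a,b=load('s0'),load('d0')
# crop views
A=cv2.resize(a['image'][180:370,140:330],None,fx=3,fy=3,interpolation=2)
B=cv2.resize(a['image'][130:250,290:480],None,fx=3,fy=3,interpolation=2)
cv2.imwrite('pics/c1.png',A[:,:,::-1]);
cv2.imwrite('pics/c2.png',B[:,:,::-1])
E
```

```text
s0
[414.  86.] [404, 78, 21, 17, 283] [0.62, 0.607] white 32 [411.  97.] [0.63  0.557]
[451. 100.] [441, 92, 21, 18, 302] [0.742, 0.609] white 97 [456. 102.] [0.758 0.608]
[225. 235.] [215, 227, 20, 21, 257] [0.417, -0.134] white 26 [219. 242.] [ 0.416 -0.157]
[259. 259.] [245, 250, 25, 19, 287] [0.529, -0.144] white 26 [249. 259.] [ 0.508 -0.158]
[202. 267.] [198, 264, 8, 7, 44] [0.418, -0.237] 
[242. 300.] [231, 291, 22, 23, 323] [0.554, -0.258] white 30 [235. 308.] [ 0.551 -0.281]
[391. 303.] [377, 290, 28, 27, 602] [0.86, -0.079] white 41 [386. 287.] [ 0.834 -0.05 ]
[301. 304.] [292, 294, 20, 21, 331] [0.679, -0.191] white 15 [300. 316.] [ 0.692 -0.221]
[174. 311.] [164, 297, 21, 25, 336] [0.43, -0.364] white 30 [173. 300.] [ 0.413 -0.344]
[383. 323.] [374, 316, 20, 10, 36] [0.865, -0.132] 
[ 49. 376.] [32, 359, 33, 34, 856] [0.285, -0.626] white 89 [ 52. 381.] [ 0.3   -0.629]
[ 80. 399.] [64, 382, 33, 35, 907] [0.379, -0.625] white 188 [ 77. 400.] [ 0.375 -0.63 ]
[ 21. 407.] [4, 392, 34, 28, 785] [0.281, -0.703] white 20 [ 38. 393.] [ 0.293 -0.664]
[243. 411.] [240, 408, 7, 8, 4
[... 932 characters left out ...]

[283. 262.] [271, 252, 27, 22, 404] [0.417, -0.135] white 106 [286. 271.] [ 0.402 -0.16 ]
[374. 262.] [362, 252, 29, 22, 408] [0.554, -0.259] white 100 [379. 271.] [ 0.537 -0.282]
[516. 268.] [512, 264, 9, 9, 67] [0.748, -0.456] white 72 [513. 273.] [ 0.726 -0.46 ]
[328. 284.] [324, 275, 11, 21, 165] [0.441, -0.237] 
[558. 293.] [557, 288, 3, 10, 25] [0.743, -0.538] white 25 [554. 296.] [ 0.726 -0.537]
[379. 329.] [357, 315, 38, 27, 613] [0.431, -0.365] white 119 [371. 334.] [ 0.41  -0.364]
[520. 417.] [506, 414, 30, 6, 122] [0.458, -0.599] white 74 [508. 414.] [ 0.447 -0.586]
yel [459.00777396 214.49484228] [407, 160, 113, 108, 6689]
yel [326.16485356 303.57573222] [306, 281, 43, 46, 1195]
```

View pics/c1.png

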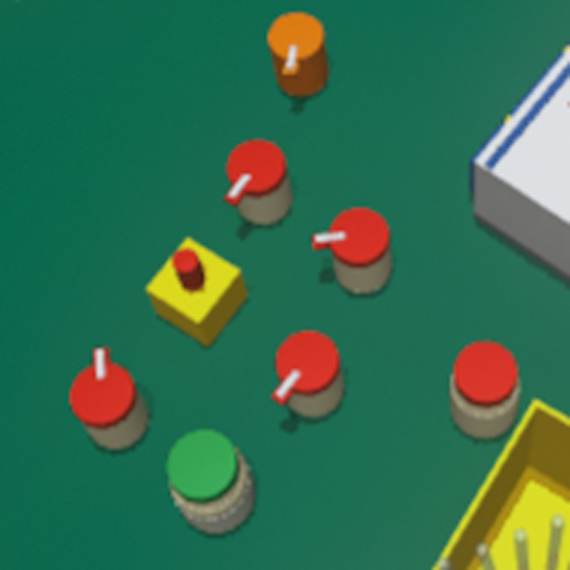

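View pics/c2.png

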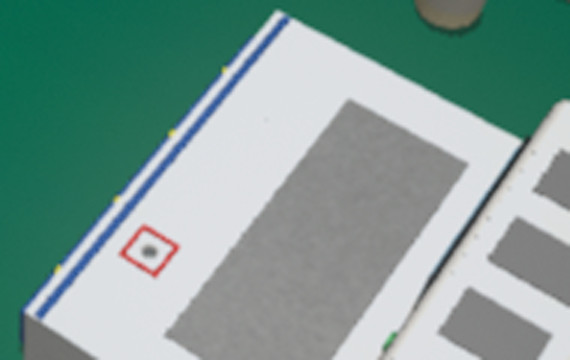

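Crop 1 confirms four red caps with a white-striped tab, at crop (257,165), (360,235), (307,360) and (103,393). The orange cup (296,35), green jar (205,465) and untabbed red jar (485,372) are not wanted. Crop 2 shows the hole at crop (149,251), with the roof's front edge running from (278,12) to (22,312).

```bash
python3 - <<'E'
from m import *
a,b=load('s0'),load('d0')
H=onz(a,290+149.5/3-.3,130+251/3-.3,.105);H2=onz(b,300,163,.105)
L=onz(a,290+278/3,130+12/3,.105);R=onz(a,290+22/3,130+312/3,.105)
print('hole',H,H2,'L',L,'R',R,'len',np.linalg.norm(L-R),'yawdeg of +y axis',np.degrees(np.arctan2(*(L-R)[[1,0]])))
n=(R-L)/.4; print('front mid',(L+R)/2)
t=[ (225,70),(172,133),(117,200),(58,270)]
T=np.array([onz(a,290+u/3,130+v/3,.072)[:2] for u,v in t]);print(T, np.linalg.norm(np.diff(T,axis=0),axis=1)); v=T[0]-T[3];print(np.degrees(np.arctan2(v[1],v[0])))
print('pin top',onz(a,202,267,.092),'from side mid',onz(b,328,285,.073))
c=[(188,238),(246,275),(197,325),(147,290)]
C=np.array([onz(a,140+u/3,180+v/3,.052)[:2] for u,v in c]);print('stand',C,C.mean(0))
e=C[1]-C[0];print(np.degrees(np.arctan2(e[1],e[0])))
s=sensors.get_state();print(s['position'])
w=load('w0');E=w['extrinsics'];print('cam',-E[:3,:3].T@E[:3,3])
for p in ([.42,-.24,.05],): print(proj(a,p))
E
```

```text
hole [0.64822119 0.05132378 0.105     ] [0.64728003 0.04858904 0.105     ] L [0.62969294 0.34309222 0.105     ] R [ 0.5867908 -0.0549998  0.105    ] len 0.40039711570462344 yawdeg of +y axis 83.84900820602104
front mid [0.60824187 0.14404621 0.105     ]
[[0.61001255 0.28171372]
 [0.60093703 0.19166121]
 [0.59284457 0.10165959]
 [0.58371428 0.01212101]] [0.09050868 0.0903647  0.09000288]
84.42853089660261
pin top [ 0.43204777 -0.24564836  0.092     ] from side mid [ 0.42998006 -0.24491005  0.073     ]
stand [[ 0.40452356 -0.2162973 ]
 [ 0.46611632 -0.21872338]
 [ 0.45743655 -0.27568962]
 [ 0.40365041 -0.27215196]] [ 0.43293171 -0.24571556]
-2.255651753513043
[0.19160001 0.54199289 0.40400292]
cam [0.12899081 0.56427328 0.37374596]
[202.14794976 269.92958302]
```

```bash
cat >> h.py <<'E'
from scipy.spatial.transform import Rotation as Rn
def yaw():
    R=Rn.from_quat(np.roll(sensors.get_state()['ee_rot'],-1)).as_matrix(); return np.degrees(np.arctan2(R[1,1],R[0,1]))
def go(P,y=None,step=40):
    """print turn then shift (tool axes, mm) to bring TCP to P with tool y at yaw y deg"""
    s=sensors.get_state();y0=yaw();y=y0 if y is None else y
    dy=(y-y0+180)%360-180; a=np.radians(y); Y=np.array([np.cos(a),np.sin(a)]);X=np.array([-np.sin(a),np.cos(a)])
    D=(np.array(P)-s['position'])*1000; v=np.array([D[:2]@X,D[:2]@Y,-D[2]]);n=max(1,int(np.ceil(np.linalg.norm(v)/step)))
    print('t',round(s['clock'],2),'yaw',round(y0,2),'az units',round(-dy/6,2),'| shift',np.round(v,1),'rows',n,'each',np.round(v/n,1))
E
python3 - <<'E'
from m import *
go([.432,-.246,.36],84)
a,b=load('s0'),load('d0')
print('orange',onz(a,239,191,.066),onz(b,227,239,.066),'jar',onz(a,301,304,.085),'green',onz(a,208,334,.09))
E
```

```text
t 0.15 yaw 70.53 az units -2.25 | shift [-321.5 -758.5   44. ] rows 21 each [-15.3 -36.1   2.1]
orange [ 0.37325325 -0.0042366   0.066     ] [ 0.37346487 -0.01210041  0.066     ] jar [ 0.68294497 -0.20029916  0.085     ] green [ 0.54081152 -0.37078702  0.09      ]
```

Emit:
{"api": "jog_arm", "payload": {
  "plan": [
    {"az": -0.75},
    {"az": -0.75},
    {"az": -0.75},
    {"dx": -15.3, "dy": -36},
    {"dx": -15.3, "dy": -36},
    {"dx": -15.3, "dy": -36},
    {"dx": -15.3, "dy": -36},
    {"dx": -15.3, "dy": -36},
    {"dx": -15.3, "dy": -36},
    {"dx": -15.3, "dy": -36},
    {"dx": -15.3, "dy": -36},
    {"dx": -15.3, "dy": -36},
    {"dx": -15.3, "dy": -36},
    {"dx": -15.3, "dy": -36},
    {"dx": -15.3, "dy": -36},
    {"dx": -15.3, "dy": -36},
    {"dx": -15.3, "dy": -36},
    {"dx": -15.3, "dy": -36},
    {"dx": -15.3, "dy": -36},
    {"dx": -15.3, "dy": -36}
  ]
}}

```text
$.plan[0]: bad value
```

Emit:
{"api": "jog_arm", "payload": {
  "plan": [
    {"dx": -15.3, "dy": -36},
    {"dx": -15.3, "dy": -36},
    {"dx": -15.3, "dy": -36},
    {"dx": -15.3, "dy": -36},
    {"dz": 0},
    {"dz": 0}
  ]
}}

```text
$.plan[0]: bad value
```

```bash
python3 - <<'E'
from m import *
w=cap('wrist','w1');go([.432,-.246,.36],84)
print(sensors.get_state()['position'])
print('pin px',proj(w,[.432,-.246,.092]),'stand',proj(w,[.432,-.246,.052]))
for i,c,s in cups(w)[0]: print(np.round(c,1),s.tolist(),onz(w,*c,.092)[:2],onz(w,*c,.066)[:2])
E
```

```text
t 0.2 yaw 70.53 az units -2.24 | shift [-321.5 -758.6   44.2] rows 21 each [-15.3 -36.1   2.1]
[0.19159206 0.54204273 0.40416346]
pin px [-255.62815176  584.03296498] stand [-206.22497884  542.10559955]
```

View pics/w1.png

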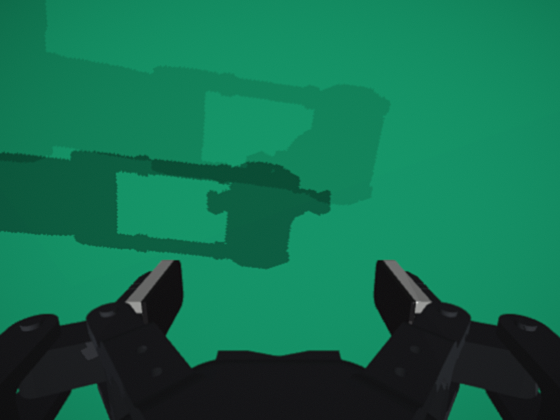

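Refused, and the picture shows only bare bench with the open fingers at (160,285) and (400,285). The rows probably need every key.

Emit:
{"api": "jog_arm", "payload": {
  "plan": [
    {"dx": 0, "dy": 0, "dz": 0, "ax": 0, "ay": 0, "az": -0.75, "grip": 0},
    {"dx": 0, "dy": 0, "dz": 0, "ax": 0, "ay": 0, "az": -0.75, "grip": 0},
    {"dx": 0, "dy": 0, "dz": 0, "ax": 0, "ay": 0, "az": -0.75, "grip": 0}
  ]
}}

```text
clock: 0.45
position: [0.1916, 0.5421, 0.4045]
ee_rot: [-0.0, 0.05, 0.999, -0.0]
contact_force: [-0.1, 1.1, -0.1]
width: 0.0851
gripper_force: 0.0
```

Emit:
{"api": "jog_arm", "payload": {
  "plan": [
    {"dx": -15.3, "dy": -36, "dz": 0, "ax": 0, "ay": 0, "az": 0, "grip": 0},
    {"dx": -15.3, "dy": -36, "dz": 0, "ax": 0, "ay": 0, "az": 0, "grip": 0},
    {"dx": -15.3, "dy": -36, "dz": 0, "ax": 0, "ay": 0, "az": 0, "grip": 0},
    {"dx": -15.3, "dy": -36, "dz": 0, "ax": 0, "ay": 0, "az": 0, "grip": 0},
    {"dx": -15.3, "dy": -36, "dz": 0, "ax": 0, "ay": 0, "az": 0, "grip": 0},
    {"dx": -15.3, "dy": -36, "dz": 0, "ax": 0, "ay": 0, "az": 0, "grip": 0},
    {"dx": -15.3, "dy": -36, "dz": 0, "ax": 0, "ay": 0, "az": 0, "grip": 0},
    {"dx": -15.3, "dy": -36, "dz": 0, "ax": 0, "ay": 0, "az": 0, "grip": 0},
    {"dx": -15.3, "dy": -36, "dz": 0, "ax": 0, "ay": 0, "az": 0, "grip": 0},
    {"dx": -15.3, "dy": -36, "dz": 0, "ax": 0, "ay": 0, "az": 0, "grip": 0},
    {"dx": -15.3, "dy": -36, "dz": 0, "ax": 0, "ay": 0, "az": 0, "grip": 0},
    {"dx": -15.3, "dy": -36, "dz": 0, "ax": 0, "ay": 0, "az": 0, "grip": 0},
    {"dx": -15.3, "dy": -36, "dz": 0, "ax": 0, "ay": 0, "az": 0, "grip": 0},
    {"dx": -15.3, "dy": -36, "dz": 0, "ax": 0, "ay": 0, "az": 0, "grip": 0},
    {"dx": -15.3, "dy": -36, "dz": 0, "ax": 0, "ay": 0, "az": 0, "grip": 0},
    {"dx": -15.3, "dy": -36, "dz": 0, "ax": 0, "ay": 0, "az": 0, "grip": 0},
    {"dx": -15.3, "dy": -36, "dz": 0, "ax": 0, "ay": 0, "az": 0, "grip": 0},
    {"dx": -15.3, "dy": -36, "dz": 0, "ax": 0, "ay": 0, "az": 0, "grip": 0},
    {"dx": -15.3, "dy": -36, "dz": 0, "ax": 0, "ay": 0, "az": 0, "grip": 0},
    {"dx": -15.3, "dy": -36, "dz": 0, "ax": 0, "ay": 0, "az": 0, "grip": 0}
  ]
}}

```text
clock: 2.12
position: [0.4211, -0.2078, 0.4046]
ee_rot: [0.0, 0.053, 0.999, 0.0]
contact_force: [0.3, -0.5, 0.2]
width: 0.0854
gripper_force: 0.0
```

```bash
cat >s.py <<'E'
from m import *
import sys
w=cap('wrist',sys.argv[1])
for i,c,s in cups(w)[0]: print(np.round(c,1),s.tolist(),'z.092',np.round(onz(w,*c,.092)[:2],4),'z.066',np.round(onz(w,*c,.066)[:2],4))
print(sensors.get_state()['position'])
E
python3 s.py w2; python3 -c "
from h import *
go([.432,-.246,.36],84)"
```

```text
[350.2 183.4] [311, 158, 67, 52, 2074] z.092 [ 0.4103 -0.1409] z.066 [ 0.4154 -0.1354]
[126.2 219.1] [99, 189, 56, 56, 2023] z.092 [ 0.4225 -0.3475] z.066 [ 0.4286 -0.361 ]
[239.9 210.4] [228, 196, 24, 29, 493] z.092 [ 0.425  -0.2424] z.066 [ 0.4314 -0.2463]
[346.3 285.6] [319, 259, 52, 51, 1690] z.092 [ 0.5109 -0.1492] z.066 [ 0.5253 -0.1445]
[244.6 315.4] [210, 294, 58, 44, 1621] z.092 [ 0.5334 -0.2522] z.066 [ 0.5498 -0.257 ]
[ 0.42397495 -0.21424688  0.40454878]
t 2.17 yaw 83.85 az units -0.03 | shift [-11.3 -30.7  44.5] rows 2 each [ -5.7 -15.4  22.3]
```

View pics/w2.png

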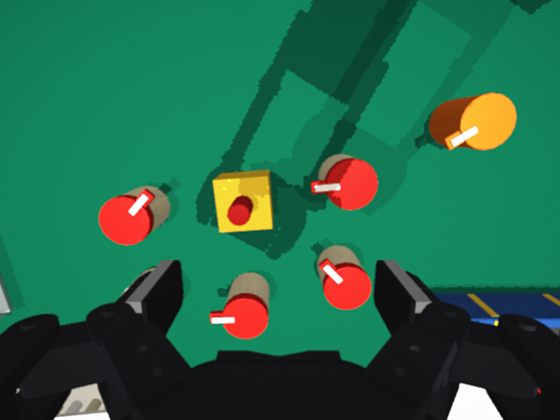

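The pin handle is at (240,210) on the yellow stand. The tabbed cups are at (350,183), (126,219), (346,286) and (245,315), with the orange one at (488,121).

Emit:
{"api": "jog_arm", "payload": {
  "plan": [
    {"dx": -5, "dy": -15, "dz": 20, "ax": 0, "ay": 0, "az": 0, "grip": 0},
    {"dx": -5, "dy": -15, "dz": 20, "ax": 0, "ay": 0, "az": 0, "grip": 0},
    {"dx": 0, "dy": 0, "dz": 20, "ax": 0, "ay": 0, "az": 0, "grip": 0},
    {"dx": 0, "dy": 0, "dz": 20, "ax": 0, "ay": 0, "az": 0, "grip": 0},
    {"dx": 0, "dy": 0, "dz": 0, "ax": 0, "ay": 0, "az": 0, "grip": 0},
    {"dx": 0, "dy": 0, "dz": 0, "ax": 0, "ay": 0, "az": 0, "grip": 0}
  ]
}}

```text
clock: 2.67
position: [0.4276, -0.2363, 0.324]
ee_rot: [-0.001, 0.052, 0.999, 0.001]
contact_force: [-0.8, 1.0, 0.3]
width: 0.0855
gripper_force: 0.0
```

```bash
python3 s.py w3; python3 - <<'E'
from m import *
w=load('w3'); h=cv2.cvtColor(w['image'],cv2.COLOR_RGB2HSV)
for t in ['w3']:
    i,c,s=min(cups(w)[0],key=lambda q:abs(q[1][0]-240)+abs(q[1][1]-200))
for z in(.092,.072): print(z,proj(w,[.4305,-.2452,z]))
print(s)
go([.4305,-.2452,.232],84)
E
```

```text
[411.8 189.8] [359, 156, 91, 69, 3892] z.092 [ 0.4088 -0.1468] z.066 [ 0.4149 -0.1362]
[111.8 236.9] [75, 198, 75, 73, 3641] z.092 [ 0.4205 -0.3457] z.066 [ 0.428  -0.3608]
[264.8 227.2] [250, 207, 29, 41, 962] z.092 [ 0.4242 -0.2436] z.066 [ 0.4322 -0.2455]
[377.2 322.8] [365, 288, 27, 60, 661] z.092 [ 0.5042 -0.1711] z.066 [ 0.5225 -0.1637]
[268.6 344.1] [241, 331, 54, 26, 994] z.092 [ 0.5138 -0.2509] z.066 [ 0.5334 -0.2538]
[ 0.42812323 -0.23656373  0.32510201]
0.092 [263.52236849 236.3809125 ]
0.072 [264.66904802 227.35780106]
[250 207  29  41 962]
t 2.72 yaw 84.04 az units 0.01 | shift [-3.3 -8.3 93.1] rows 3 each [-1.1 -2.8 31. ]
```

Emit:
{"api": "jog_arm", "payload": {
  "plan": [
    {"dx": -1.5, "dy": -4, "dz": 5, "ax": 0, "ay": 0, "az": 0, "grip": 0},
    {"dx": -1.5, "dy": -4, "dz": 8, "ax": 0, "ay": 0, "az": 0, "grip": 0},
    {"dx": 0, "dy": 0, "dz": 20, "ax": 0, "ay": 0, "az": 0, "grip": 0},
    {"dx": 0, "dy": 0, "dz": 20, "ax": 0, "ay": 0, "az": 0, "grip": 0},
    {"dx": 0, "dy": 0, "dz": 20, "ax": 0, "ay": 0, "az": 0, "grip": 0},
    {"dx": 0, "dy": 0, "dz": 20, "ax": 0, "ay": 0, "az": 0, "grip": 0},
    {"dx": 0, "dy": 0, "dz": 0, "ax": 0, "ay": 0, "az": 0, "grip": 0},
    {"dx": 0, "dy": 0, "dz": 0, "ax": 0, "ay": 0, "az": 0, "grip": 0}
  ]
}}

```text
clock: 3.38
position: [0.4301, -0.245, 0.2313]
ee_rot: [-0.001, 0.052, 0.999, 0.0]
contact_force: [0.0, 0.1, 0.4]
width: 0.0853
gripper_force: 0.0
```

```bash
python3 s.py w4; python3 -c "
from h import *
w=load('w4')
for z in (.092,.072): print(proj(w,[.4305,-.2452,z]))
go([.4305,-.2452,.23],84)"
```

```text
[508.4 220.1] [426, 166, 134, 111, 9894] z.092 [ 0.4043 -0.1593] z.066 [ 0.4138 -0.1407]
[ 43.8 283.2] [0, 231, 93, 104, 6279] z.092 [ 0.4114 -0.3302] z.066 [ 0.4227 -0.3523]
[276.5 286.5] [250, 244, 54, 83, 3492] z.092 [ 0.4219 -0.2439] z.066 [ 0.4356 -0.2454]
[480.2 401.9] [458, 383, 45, 37, 810] z.092 [ 0.4831 -0.1648] z.066 [ 0.5114 -0.1475]
[455.3 414.2] [447, 405, 21, 15, 177] z.092 [ 0.4885 -0.1749] z.066 [ 0.5181 -0.1599]
[ 0.4305486  -0.24533973  0.23222647]
[275.48717539 307.08880633]
[275.77130409 282.6012667 ]
t 3.43 yaw 84.03 az units 0.01 | shift [0.1 0.1 2.2] rows 1 each [0.1 0.1 2.2]
```

View pics/w4.png

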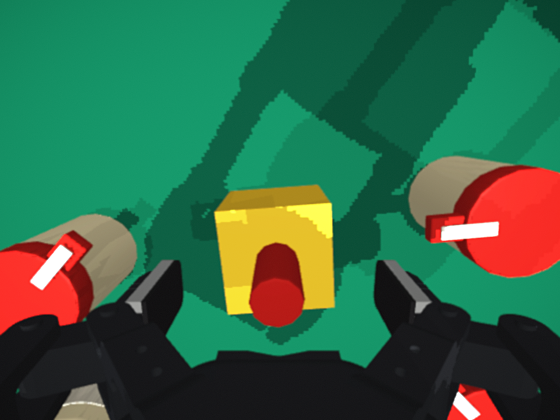

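The pin handle's top is at (277,302) on the stand and centred between the fingers, about 2 mm nearer the robot than I assumed.

Emit:
{"api": "jog_arm", "payload": {
  "plan": [
    {"dx": 1.5, "dy": 0, "dz": 1.5, "ax": 0, "ay": 0, "az": 0, "grip": 0.4},
    {"dx": 0, "dy": 0, "dz": 0, "ax": 0, "ay": 0, "az": 0, "grip": 0.8},
    {"dx": 0, "dy": 0, "dz": 0, "ax": 0, "ay": 0, "az": 0, "grip": 1},
    {"dx": 0, "dy": 0, "dz": 0, "ax": 0, "ay": 0, "az": 0, "grip": 1},
    {"dx": 0, "dy": 0, "dz": 0, "ax": 0, "ay": 0, "az": 0, "grip": 1},
    {"dx": 0, "dy": 0, "dz": 0, "ax": 0, "ay": 0, "az": 0, "grip": 1},
    {"dx": 0, "dy": 0, "dz": 0, "ax": 0, "ay": 0, "az": 0, "grip": 1}
  ],
  "grip_force": 60
}}

```text
clock: 4.02
position: [0.4288, -0.2449, 0.2308]
ee_rot: [0.0, 0.052, 0.999, -0.0]
contact_force: [-0.9, 0.1, 5.2]
width: 0.0205
gripper_force: 58.5
```

Emit:
{"api": "jog_arm", "payload": {
  "plan": [
    {"dx": 0, "dy": 0, "dz": -10, "ax": 0, "ay": 0, "az": 0, "grip": 1},
    {"dx": 0, "dy": 0, "dz": -20, "ax": 0, "ay": 0, "az": 0, "grip": 1},
    {"dx": 0, "dy": 0, "dz": -30, "ax": 0, "ay": 0, "az": 0, "grip": 1},
    {"dx": 0, "dy": 0, "dz": -30, "ax": 0, "ay": 0, "az": 0, "grip": 1},
    {"dx": 0, "dy": 0, "dz": -30, "ax": 0, "ay": 0, "az": 0, "grip": 1},
    {"dx": 0, "dy": 0, "dz": -20, "ax": 0, "ay": 0, "az": 0, "grip": 1},
    {"dx": 0, "dy": 0, "dz": 0, "ax": 0, "ay": 0, "az": 0, "grip": 1}
  ]
}}

```text
clock: 4.6
position: [0.4297, -0.2455, 0.3746]
ee_rot: [0.004, 0.052, 0.999, -0.003]
contact_force: [0.6, -0.4, -1.2]
width: 0.0206
gripper_force: 58.6
```

```bash
python3 -c "
from h import *
go([.648,.050,.3708],84)"
```

```text
t 4.6 yaw 84.04 az units 0.01 | shift [-186.2  316.7    3.8] rows 10 each [-18.6  31.7   0.4]
```

Emit:
{"api": "jog_arm", "payload": {
  "plan": [
    {"dx": -9, "dy": 15, "dz": 0, "ax": 0, "ay": 0, "az": 0, "grip": 1},
    {"dx": -18, "dy": 31, "dz": 0, "ax": 0, "ay": 0, "az": 0, "grip": 1},
    {"dx": -18, "dy": 31, "dz": 0, "ax": 0, "ay": 0, "az": 0, "grip": 1},
    {"dx": -18, "dy": 31, "dz": 0, "ax": 0, "ay": 0, "az": 0, "grip": 1},
    {"dx": -18, "dy": 31, "dz": 0, "ax": 0, "ay": 0, "az": 0, "grip": 1},
    {"dx": -18, "dy": 31, "dz": 0, "ax": 0, "ay": 0, "az": 0, "grip": 1},
    {"dx": -18, "dy": 31, "dz": 0, "ax": 0, "ay": 0, "az": 0, "grip": 1},
    {"dx": -18, "dy": 31, "dz": 0, "ax": 0, "ay": 0, "az": 0, "grip": 1},
    {"dx": -18, "dy": 31, "dz": 0, "ax": 0, "ay": 0, "az": 0, "grip": 1},
    {"dx": -18, "dy": 31, "dz": 0, "ax": 0, "ay": 0, "az": 0, "grip": 1},
    {"dx": -12, "dy": 20, "dz": 0, "ax": 0, "ay": 0, "az": 0, "grip": 1},
    {"dx": -3, "dy": 3, "dz": 0, "ax": 0, "ay": 0, "az": 0, "grip": 1},
    {"dx": 0, "dy": 0, "dz": 0, "ax": 0, "ay": 0, "az": 0, "grip": 1},
    {"dx": 0, "dy": 0, "dz": 0, "ax": 0, "ay": 0, "az": 0, "grip": 1}
  ]
}}

```text
clock: 5.77
position: [0.6461, 0.0508, 0.3688]
ee_rot: [-0.001, 0.052, 0.999, -0.0]
contact_force: [0.4, -0.3, -0.1]
width: 0.0208
gripper_force: 58.8
```

```bash
python3 - <<'E'
from m import *
a=cap('scene','s5');b=cap('side','d5');w=cap('wrist','w5');go([.648,.050,.3708],84)
p=sensors.get_state()['position'];print(p)
A=a['image'][140:240,290:420];B=b['image'][90:190,240:370];W=w['image'][200:420,160:400]
f=lambda i,k:cv2.resize(i,(400,300) if k else (260,300),interpolation=2)
out=np.hstack([cv2.resize(A,(260,200),interpolation=2),cv2.resize(B,(260,200),interpolation=2)]);out=cv2.resize(out,(780,300),interpolation=2)
o2=cv2.resize(W,(327,300),interpolation=2);o2=np.hstack([o2,np.zeros((300,453,3),np.uint8)])
cv2.imwrite('pics/m5.png',np.vstack([out,o2])[:,:,::-1])
for d in(a,b,w):
    print('tip exp',proj(d,p-[0,0,.2288]),'hole',proj(d,[.648,.05,.105]))
E
```

```text
t 5.92 yaw 83.95 az units -0.01 | shift [-2.2  0.3 -0.8] rows 1 each [-2.2  0.3 -0.8]
[0.64581732 0.04996505 0.37002166]
tip exp [339.68815784 205.83468681] hole [339.20994677 213.71240382]
tip exp [299.72938608 150.22000219] hole [299.79968514 162.65162032]
tip exp [276.94148063 232.49495976] hole [277.44210106 220.15613651]
```

View pics/m5.png

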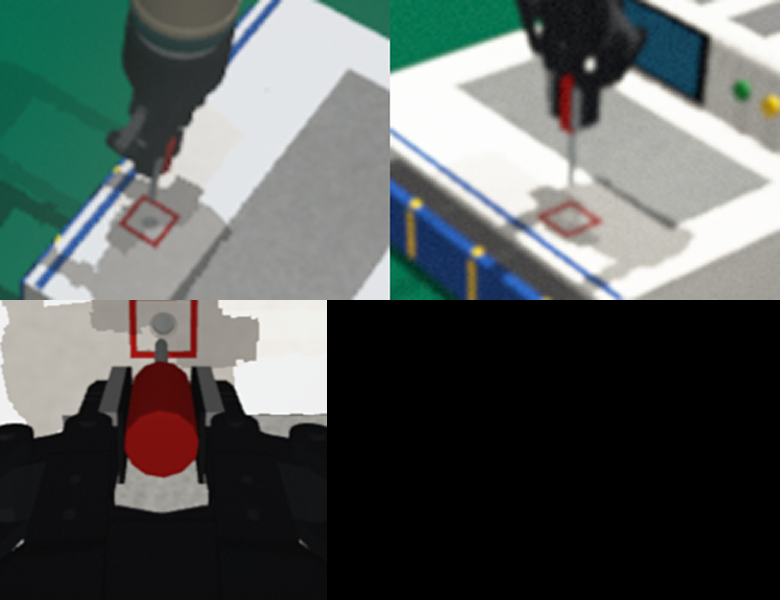

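Side crop: the tip is at (300.7,151) and the hole at (300,162.7). Wrist crop: the tip is at (278,231) and the hole at (279.6,217). So the tip is about 1 mm short in x, and the pin hangs straight.

Emit:
{"api": "jog_arm", "payload": {
  "plan": [
    {"dx": -1.2, "dy": 0.5, "dz": 6, "ax": 0, "ay": 0, "az": 0, "grip": 1},
    {"dx": 0, "dy": 0, "dz": 10, "ax": 0, "ay": 0, "az": 0, "grip": 1},
    {"dx": 0, "dy": 0, "dz": 10, "ax": 0, "ay": 0, "az": 0, "grip": 1},
    {"dx": 0, "dy": 0, "dz": 5, "ax": 0, "ay": 0, "az": 0, "grip": 1},
    {"dx": 0, "dy": 0, "dz": 4, "ax": 0, "ay": 0, "az": 0, "grip": 1},
    {"dx": 0, "dy": 0, "dz": 4, "ax": 0, "ay": 0, "az": 0, "grip": 1},
    {"dx": 0, "dy": 0, "dz": 4, "ax": 0, "ay": 0, "az": 0, "grip": 1},
    {"dx": 0, "dy": 0, "dz": 4, "ax": 0, "ay": 0, "az": 0, "grip": 1},
    {"dx": 0, "dy": 0, "dz": 0, "ax": 0, "ay": 0, "az": 0, "grip": 1},
    {"dx": 0, "dy": 0, "dz": 0, "ax": 0, "ay": 0, "az": 0, "grip": 1}
  ]
}}

```text
clock: 6.75
position: [0.6478, 0.0516, 0.323]
ee_rot: [-0.0, 0.052, 0.999, 0.0]
contact_force: [-0.1, 0.6, -0.2]
width: 0.0207
gripper_force: 58.8
```

Emit:
{"api": "jog_arm", "payload": {
  "plan": [
    {"dx": 0, "dy": 0, "dz": 4, "ax": 0, "ay": 0, "az": 0, "grip": 1},
    {"dx": 0, "dy": 0, "dz": 4, "ax": 0, "ay": 0, "az": 0, "grip": 1},
    {"dx": 0, "dy": 0, "dz": 4, "ax": 0, "ay": 0, "az": 0, "grip": 1},
    {"dx": 0, "dy": 0, "dz": 4, "ax": 0, "ay": 0, "az": 0, "grip": 1},
    {"dx": 0, "dy": 0, "dz": 2, "ax": 0, "ay": 0, "az": 0, "grip": 1},
    {"dx": 0, "dy": 0, "dz": 2, "ax": 0, "ay": 0, "az": 0, "grip": 1},
    {"dx": 0, "dy": 0, "dz": 0, "ax": 0, "ay": 0, "az": 0, "grip": 1},
    {"dx": 0, "dy": 0, "dz": 0, "ax": 0, "ay": 0, "az": 0, "grip": 1},
    {"dx": 0, "dy": 0, "dz": 0, "ax": 0, "ay": 0, "az": 0, "grip": 1}
  ]
}}

```text
clock: 7.5
position: [0.648, 0.0516, 0.3035]
ee_rot: [0.0, 0.052, 0.999, 0.0]
contact_force: [-0.8, -0.1, 3.4]
width: 0.0204
gripper_force: 58.8
```

```bash
cat > t.py <<'E'
from m import *
import sys
d=cap('side','t'+sys.argv[1]); h=cv2.cvtColor(d['image'],cv2.COLOR_RGB2HSV)
m=((h[:,:,0]>105)&(h[:,:,0]<125)&(h[:,:,1]>150)&(h[:,:,2]>60)).astype(np.uint8); m[:120]=0
n,l,st,ce=cv2.connectedComponentsWithStats(m)
for i in range(1,n):
    if st[i,4]>60: print(ce[i],st[i])
print(sensors.get_state()['contact_force'],sensors.get_state()['position'])
E
python3 t.py a; python3 -c "
import cv2;d=__import__('h').load('d0')
import numpy as np
h=cv2.cvtColor(d['image'],cv2.COLOR_RGB2HSV)
m=((h[:,:,0]>105)&(h[:,:,0]<125)&(h[:,:,1]>150)&(h[:,:,2]>60)).astype(np.uint8); m[:120]=0
print([s for s in cv2.connectedComponentsWithStats(m)[2].tolist() if s[4]>60])"
```

```text
[208.0754717  151.00943396] [205 142   8  22 106]
[222.40754717 163.44528302] [215 150  16  29 265]
[241.70550162 179.49190939] [233 166  18  30 309]
[262.77094972 197.04748603] [254 182  20  33 358]
[283.20265781 214.29900332] [276 201  15  28 301]
[501.69354839 260.06451613] [498 256   9   9  62]
[545.54054054 284.21621622] [541 280  10  10  74]
[546.0511509  395.42028986] [ 529  374   31   46 1173]
[0.41235126 0.40880514 3.93876033] [0.6480072  0.05157265 0.30358296]
[[0, 0, 560, 420, 232442], [219, 136, 8, 23, 115], [230, 145, 17, 29, 280], [249, 159, 18, 31, 331], [269, 175, 21, 33, 380], [291, 193, 16, 29, 317], [498, 256, 9, 9, 65], [541, 280, 10, 10, 75], [529, 374, 31, 46, 1175]]
```

Emit:
{"api": "jog_arm", "payload": {
  "plan": [
    {"dx": 0, "dy": 0, "dz": 0, "ax": 0, "ay": 0, "az": 0, "grip": 1},
    {"dx": 0, "dy": 0, "dz": 0, "ax": 0, "ay": 0, "az": 0, "grip": 1},
    {"dx": 0, "dy": 0, "dz": 0, "ax": 0, "ay": 0, "az": 0, "grip": 1},
    {"dx": 0, "dy": 0, "dz": 0, "ax": 0, "ay": 0, "az": 0, "grip": 1},
    {"dx": 0, "dy": 0, "dz": 0, "ax": 0, "ay": 0, "az": 0, "grip": 1},
    {"dx": 0, "dy": 0, "dz": 0, "ax": 0, "ay": 0, "az": 0, "grip": 1},
    {"dx": 0, "dy": 0, "dz": -10, "ax": 0, "ay": 0, "az": 0, "grip": 1},
    {"dx": 0, "dy": 0, "dz": -15, "ax": 0, "ay": 0, "az": 0, "grip": 1},
    {"dx": 0, "dy": 0, "dz": -15, "ax": 0, "ay": 0, "az": 0, "grip": 1},
    {"dx": 0, "dy": 0, "dz": -15, "ax": 0, "ay": 0, "az": 0, "grip": 1},
    {"dx": 0, "dy": 0, "dz": -12, "ax": 0, "ay": 0, "az": 0, "grip": 1},
    {"dx": 0, "dy": 0, "dz": 0, "ax": 0, "ay": 0, "az": 0, "grip": 1},
    {"dx": 0, "dy": 0, "dz": 0, "ax": 0, "ay": 0, "az": 0, "grip": 1}
  ]
}}

```text
clock: 8.63
position: [0.6474, 0.0515, 0.3703]
ee_rot: [-0.0, 0.052, 0.999, -0.0]
contact_force: [-1.0, 0.1, -0.8]
width: 0.0207
gripper_force: 58.7
```

```bash
python3 t.py b; python3 -c "
from h import *
a=cap('scene','s6');go([.4288,-.2449,.3708],84)"
```

```text
[177.95876289 160.73195876] [174 152   9  22  97]
[191.89068826 174.59109312] [185 161  15  29 247]
[210.42123288 191.83561644] [202 178  18  32 292]
[230.68047337 210.84615385] [222 196  19  33 338]
[250.97368421 229.75657895] [244 216  15  29 304]
[501.6031746  260.15873016] [498 256   9   9  63]
[545.64864865 284.16216216] [541 280  10  10  74]
[546.04255319 395.39914894] [ 529  374   31   46 1175]
[-0.59352142 -0.56011138 -0.85212541] [0.64728383 0.05151932 0.36940588]
t 8.73 yaw 84.03 az units 0.0 | shift [ 186.3 -317.6   -1.9] rows 10 each [ 18.6 -31.8  -0.2]
```

View pics/s6.png

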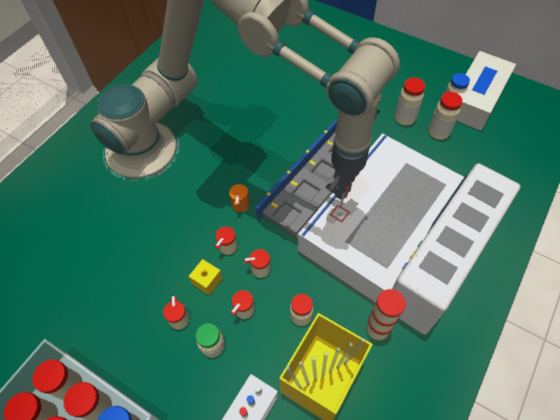

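The tray is out (panel from (258,213) to (330,125)), the cups are undisturbed, and the empty stand is at (204,274). Next I return the pin.

Emit:
{"api": "jog_arm", "payload": {
  "plan": [
    {"dx": 9, "dy": -15, "dz": 0, "ax": 0, "ay": 0, "az": 0, "grip": 1},
    {"dx": 18, "dy": -31, "dz": 0, "ax": 0, "ay": 0, "az": 0, "grip": 1},
    {"dx": 18, "dy": -31, "dz": 0, "ax": 0, "ay": 0, "az": 0, "grip": 1},
    {"dx": 18, "dy": -31, "dz": 0, "ax": 0, "ay": 0, "az": 0, "grip": 1},
    {"dx": 18, "dy": -31, "dz": 0, "ax": 0, "ay": 0, "az": 0, "grip": 1},
    {"dx": 18, "dy": -31, "dz": 0, "ax": 0, "ay": 0, "az": 0, "grip": 1},
    {"dx": 18, "dy": -31, "dz": 0, "ax": 0, "ay": 0, "az": 0, "grip": 1},
    {"dx": 18, "dy": -31, "dz": 0, "ax": 0, "ay": 0, "az": 0, "grip": 1},
    {"dx": 18, "dy": -31, "dz": 0, "ax": 0, "ay": 0, "az": 0, "grip": 1},
    {"dx": 18, "dy": -31, "dz": 0, "ax": 0, "ay": 0, "az": 0, "grip": 1},
    {"dx": 12, "dy": -20, "dz": 0, "ax": 0, "ay": 0, "az": 0, "grip": 1},
    {"dx": 3, "dy": -4, "dz": 0, "ax": 0, "ay": 0, "az": 0, "grip": 1},
    {"dx": 0, "dy": 0, "dz": 0, "ax": 0, "ay": 0, "az": 0, "grip": 1},
    {"dx": 0, "dy": 0, "dz": 0, "ax": 0, "ay": 0, "az": 0, "grip": 1},
    {"dx": 0, "dy": 0, "dz": 0, "ax": 0, "ay": 0, "az": 0, "grip": 1}
  ]
}}

```text
clock: 9.98
position: [0.4303, -0.2445, 0.3697]
ee_rot: [-0.0, 0.052, 0.999, 0.001]
contact_force: [-0.0, 0.4, -0.4]
width: 0.0204
gripper_force: 58.8
```

```bash
python3 -c "
from h import *
go([.4288,-.2449,.2308],84)"
```

```text
t 9.98 yaw 84.08 az units 0.01 | shift [  1.4  -0.6 138.9] rows 4 each [ 0.4 -0.1 34.7]
```

Emit:
{"api": "jog_arm", "payload": {
  "plan": [
    {"dx": 1.2, "dy": -0.5, "dz": 15, "ax": 0, "ay": 0, "az": 0, "grip": 1},
    {"dx": 0, "dy": 0, "dz": 25, "ax": 0, "ay": 0, "az": 0, "grip": 1},
    {"dx": 0, "dy": 0, "dz": 20, "ax": 0, "ay": 0, "az": 0, "grip": 1},
    {"dx": 0, "dy": 0, "dz": 15, "ax": 0, "ay": 0, "az": 0, "grip": 1},
    {"dx": 0, "dy": 0, "dz": 8, "ax": 0, "ay": 0, "az": 0, "grip": 1},
    {"dx": 0, "dy": 0, "dz": 5, "ax": 0, "ay": 0, "az": 0, "grip": 1},
    {"dx": 0, "dy": 0, "dz": 5, "ax": 0, "ay": 0, "az": 0, "grip": 1},
    {"dx": 0, "dy": 0, "dz": 5, "ax": 0, "ay": 0, "az": 0, "grip": 1},
    {"dx": 0, "dy": 0, "dz": 0, "ax": 0, "ay": 0, "az": 0, "grip": 1}
  ]
}}

```text
clock: 10.73
position: [0.4287, -0.2455, 0.2719]
ee_rot: [-0.0, 0.052, 0.999, 0.0]
contact_force: [0.2, -0.7, -0.2]
width: 0.0209
gripper_force: 58.8
```

In the hole with no force. I'll lower the rest and release.

Emit:
{"api": "jog_arm", "payload": {
  "plan": [
    {"dx": 0, "dy": 0, "dz": 8, "ax": 0, "ay": 0, "az": 0, "grip": 1},
    {"dx": 0, "dy": 0, "dz": 8, "ax": 0, "ay": 0, "az": 0, "grip": 1},
    {"dx": 0, "dy": 0, "dz": 8, "ax": 0, "ay": 0, "az": 0, "grip": 1},
    {"dx": 0, "dy": 0, "dz": 8, "ax": 0, "ay": 0, "az": 0, "grip": 1},
    {"dx": 0, "dy": 0, "dz": 6, "ax": 0, "ay": 0, "az": 0, "grip": 1},
    {"dx": 0, "dy": 0, "dz": 1, "ax": 0, "ay": 0, "az": 0, "grip": 1},
    {"dx": 0, "dy": 0, "dz": 0, "ax": 0, "ay": 0, "az": 0, "grip": 1},
    {"dx": 0, "dy": 0, "dz": 0, "ax": 0, "ay": 0, "az": 0, "grip": 1},
    {"dx": 0, "dy": 0, "dz": 0, "ax": 0, "ay": 0, "az": 0, "grip": 0.6},
    {"dx": 0, "dy": 0, "dz": 0, "ax": 0, "ay": 0, "az": 0, "grip": 0.3},
    {"dx": 0, "dy": 0, "dz": 0, "ax": 0, "ay": 0, "az": 0, "grip": 0},
    {"dx": 0, "dy": 0, "dz": 0, "ax": 0, "ay": 0, "az": 0, "grip": 0},
    {"dx": 0, "dy": 0, "dz": 0, "ax": 0, "ay": 0, "az": 0, "grip": 0},
    {"dx": 0, "dy": 0, "dz": -20, "ax": 0, "ay": 0, "az": 0, "grip": 0},
    {"dx": 0, "dy": 0, "dz": -30, "ax": 0, "ay": 0, "az": 0, "grip": 0},
    {"dx": 0, "dy": 0, "dz": -30, "ax": 0, "ay": 0, "az": 0, "grip": 0},
    {"dx": 0, "dy": 0, "dz": -30, "ax": 0, "ay": 0, "az": 0, "grip": 0},
    {"dx": 0, "dy": 0, "dz": -30, "ax": 0, "ay": 0, "az": 0, "grip": 0},
    {"dx": 0, "dy": 0, "dz": 0, "ax": 0, "ay": 0, "az": 0, "grip": 0}
  ]
}}

```text
clock: 12.32
position: [0.4299, -0.2467, 0.3793]
ee_rot: [0.005, 0.052, 0.999, -0.003]
contact_force: [0.0, -0.7, 0.3]
width: 0.0856
gripper_force: 0.0
```

```bash
python3 - <<'E'
from m import *
for n,t in(('scene','s7'),('side','d7')):
    d=cap(n,t); 
    for i,c,s in cups(d,amin=25)[0]:
        P=onz(d,*c,.06)
        if .35<P[0]<.6 and -.42<P[1]<0: print(t,np.round(c,1),s[:5].tolist(),P[:2].round(4))
E
```

```text
s7 [225.1 235.6] [215, 227, 20, 21, 267] [ 0.4174 -0.1341]
s7 [259.3 258.8] [244, 250, 26, 19, 292] [ 0.5291 -0.144 ]
s7 [202.  268.8] [198, 264, 9, 12, 64] [ 0.422  -0.2404]
s7 [242.  300.5] [231, 291, 22, 24, 329] [ 0.5535 -0.2578]
s7 [173.9 311.3] [164, 297, 21, 25, 339] [ 0.4302 -0.3635]
d7 [324.2 238.6] [313, 230, 24, 22, 331] [ 0.5299 -0.144 ]
d7 [282.6 262.1] [271, 252, 27, 22, 395] [ 0.4171 -0.1353]
d7 [374.5 262. ] [363, 252, 28, 22, 408] [ 0.5537 -0.259 ]
d7 [328.3 285.4] [324, 276, 10, 20, 167] [ 0.4391 -0.2387]
d7 [378.6 328.5] [356, 315, 38, 27, 618] [ 0.4304 -0.3642]
```

Pin is back in its stand (same pixels as at the start in both views). Next I measure the cups from the wrist camera.

```bash
cat > c.py <<'E'
from m import *
def measure(d,zt=.066,lim=(.3,.65,-.45,.05),amin=900):
    img=d['image'];S=2000 # px per m on the plane zt
    x0,x1,y0,y1=lim; W=int((y1-y0)*S);Hh=int((x1-x0)*S)
    xs=x0+(np.arange(Hh)+.5)/S; ys=y0+(np.arange(W)+.5)/S
    X,Y=np.meshgrid(xs,ys,indexing='ij'); P=np.stack([X,Y,np.full_like(X,zt)],-1)
    E=d['extrinsics'];q=P@E[:3,:3].T+E[:3,3];s=np.stack([q[...,0],-q[...,1]],-1)/-q[...,2:]
    r=(s**2).sum(-1,keepdims=True);s=s*(1+float(d['k1'])*r);K=d['K']
    mp=(s@K[:2,:2].T+K[:2,2]).astype(np.float32); mp[q[...,2]>-.02]=-1
    rc=cv2.remap(img,mp[...,0],mp[...,1],cv2.INTER_LINEAR); hsv=cv2.cvtColor(rc,cv2.COLOR_RGB2HSV)
    red=(((hsv[...,0]<5)|(hsv[...,0]>172))&(hsv[...,1]>140)&(hsv[...,2]>70)).astype(np.uint8)
    wh=((hsv[...,1]<70)&(hsv[...,2]>185)).astype(np.uint8)
    m=cv2.morphologyEx(red,cv2.MORPH_CLOSE,np.ones((19,19)))
    core=cv2.morphologyEx(m,cv2.MORPH_OPEN,cv2.getStructuringElement(cv2.MORPH_ELLIPSE,(41,41)))
    cam=(-E[:3,:3].T@E[:3,3]); n,l,st,ce=cv2.connectedComponentsWithStats(core); out=[]
    for i in range(1,n):
        if st[i,4]<amin: continue
        a,b=np.nonzero(l==i); p=np.stack([xs[a],ys[b]],1); u=p.mean(0)-cam[:2]; k=np.linalg.norm(u); u/=max(k,1e-6); v=np.array([-u[1],u[0]])
        pu=p@u;pv=p@v; c=u*(pu.max()-.025)+v*(pv.max()+pv.min())/2
        g=(wh>0)&(np.hypot(X-c[0],Y-c[1])<.042); aa,bb=np.nonzero(g); ang=None
        if len(aa)>60:
            nn,ll,ss,_=cv2.connectedComponentsWithStats(g.astype(np.uint8)); j=1+ss[1:,4].argmax(); aa,bb=np.nonzero(ll==j)
            w=np.stack([xs[aa],ys[bb]],1); mu=w.mean(0); ev=np.linalg.svd(w-mu,full_matrices=False)[2][0]
            ev=ev*np.sign(ev@(mu-c)); ang=round(np.degrees(np.arctan2(ev[1],ev[0]))%360,1); off=np.round(mu-c,3); a2=round(np.degrees(np.arctan2(*(mu-c)[::-1]))%360,1)
            print('cup',c.round(4),'width',round(np.ptp(pv),4),round(np.ptp(pu),4),'tab',ang,a2,'stripe px',len(aa),'r',round(float(np.hypot(*off)),3))
        else: print('red no stripe',c.round(4),round(np.ptp(pv),4))
E
python3 - <<'E'
from c import *
w=cap('wrist','w8'); measure(w); measure(load('s7')); measure(load('d7'))
print(sensors.get_state()['qpos'].round(3),sensors.get_state()['position'])
E
```

```text
cup [ 0.4165 -0.1346] width 0.0499 0.0527 tab 268.8 270.7 stripe px 675 r 0.023
cup [ 0.4301 -0.3634] width 0.0497 0.0577 tab 131.0 131.5 stripe px 682 r 0.023
red no stripe [ 0.4203 -0.2441] 0.0208
cup [ 0.553  -0.2575] width 0.0499 0.0556 tab 266.1 269.5 stripe px 714 r 0.024
cup [ 0.4186 -0.1351] width 0.0484 0.0526 tab 269.8 265.6 stripe px 500 r 0.022
cup [ 0.4301 -0.3633] width 0.0493 0.0528 tab 130.6 131.1 stripe px 515 r 0.024
cup [ 0.5299 -0.1448] width 0.0491 0.0524 tab 220.2 213.9 stripe px 519 r 0.024
cup [ 0.5544 -0.2587] width 0.0486 0.0508 tab 265.7 263.0 stripe px 528 r 0.023
cup [ 0.416  -0.1353] width 0.0466 0.0577 tab 269.5 275.7 stripe px 714 r 0.024
cup [ 0.4305 -0.3655] width 0.0477 0.0563 tab 131.1 125.8 stripe px 797 r 0.024
cup [ 0.5282 -0.1454] width 0.0487 0.0638 tab 217.2 217.6 stripe px 763 r 0.021
cup [ 0.5524 -0.2573] width 0.0449 0.0593 tab 266.5 272.7 stripe px 880 r 0.025
[-0.662  0.175  1.724  0.     1.243 -2.128] [ 0.42824707 -0.24553911  0.37310224]
```

```bash
python3 - <<'E'
from m import *
go([.417,-.135,.30],-.5)
a,b=load('s7'),load('d7')
ph=np.radians(-6);X=np.array([np.cos(ph),np.sin(ph)]);Y=np.array([-X[1],X[0]])
for d,n in((a,'s'),(b,'d')):
    h=cv2.cvtColor(d['image'],cv2.COLOR_RGB2HSV)
    y=((h[:,:,0]>18)&(h[:,:,0]<34)&(h[:,:,1]>110)&(h[:,:,2]>110)).astype(np.uint8)
    nn,l,st,ce=cv2.connectedComponentsWithStats(y)
    for i in range(1,nn):
        if st[i,4]>4:
            P=onz(d,*ce[i],.034)[:2]
            if .35<P[0]<.65 and -.1<P[1]<.35: print(n,ce[i].round(1),st[i,4],P.round(4), 'panelz',onz(d,*ce[i],.072)[:2].round(4))
P0=np.array([.5093,.0195])
for k in range(4): 
    p=P0+Y*.09*k; m=p-X*.032; print(k,p.round(4),proj(a,[*m,.034]).round(1),proj(b,[*m,.034]).round(1))
def crop(d,c,r):return cv2.resize(d['image'][c[1]-r:c[1]+r,c[0]-r:c[0]+r],(400,400),interpolation=2)
cv2.imwrite('pics/m8.png',np.hstack([crop(a,(300,180),70),crop(b,(230,200),70)])[:,:,::-1])
E
```

```text
t 12.47 yaw 84.03 az units 14.09 | shift [110.4 -12.2  73.1] rows 4 each [27.6 -3.1 18.3]
s [329.5 142.5] 16 [0.4926 0.2933] panelz [0.5053 0.2647]
s [312.2 162.2] 16 [0.4848 0.2036] panelz [0.4977 0.1781]
s [288.2 171.6] 5 [0.4423 0.1394] panelz [0.4567 0.1161]
s [293.6 182.7] 18 [0.4752 0.1142] panelz [0.4884 0.0917]
s [268.  193.5] 6 [0.4328 0.0464] panelz [0.4475 0.0263]
s [274.5 204.6] 17 [0.4675 0.0249] panelz [0.481  0.0055]
d [183.  169.5] 20 [0.4748 0.3067] panelz [0.4465 0.257 ]
d [200.7 186.4] 22 [0.4652 0.2144] panelz [0.4374 0.1696]
d [221.8 193.4] 5 [0.4864 0.156 ] panelz [0.4574 0.1143]
d [220.  204.5] 28 [0.4564 0.1239] panelz [0.429 0.084]
d [243. 213.] 7 [0.4766 0.0624] panelz [0.4481 0.0257]
d [241.3 223.7] 32 [0.4492 0.0354] panelz [4.223e-01 2.000e-04]
d [222.7 241.6] 69 [0.3815 0.0163] panelz [ 0.3582 -0.0178]
0 [0.5093 0.0195] [277.2 206.7] [254.3 220.9]
1 [0.5187 0.109 ] [296.8 185. ] [233.1 201.4]
2 [0.5281 0.1985] [315.4 164.3] [213.8 183.7]
3 [0.5375 0.288 ] [333.1 144.7] [196.2 167.5]
```

View pics/m8.png

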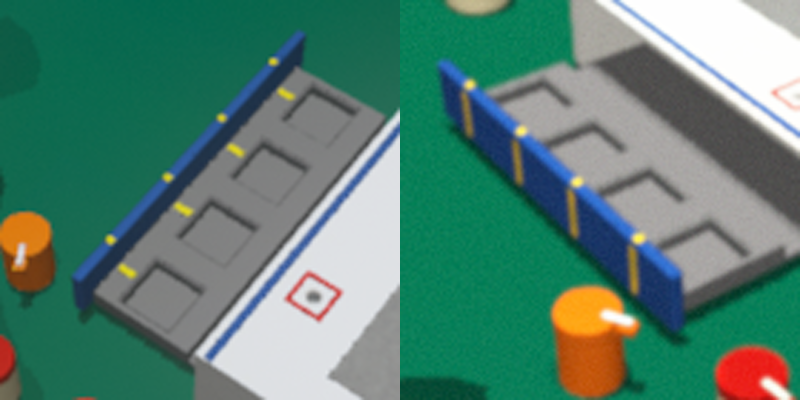

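The scene crop shows four pockets, with pocket 0 centred near crop (163,297) and pocket 3 near (321,116), and yellow deck stripes on their robot side. I check that against my pocket estimate, and start towards cup A.

```bash
python3 - <<'E'
from m import *
a=load('s7')
print(onz(a,230+163*.35,110+297*.35,.034),onz(a,342.4,150.6,.034))
E
```

```text
[0.51264119 0.01712372 0.034     ] [0.53970002 0.28601246 0.034     ]
```

Emit:
{"api": "jog_arm", "payload": {
  "plan": [
    {"dx": 0, "dy": 0, "dz": 0, "ax": 0, "ay": 0, "az": 0.94, "grip": 0},
    {"dx": 0, "dy": 0, "dz": 0, "ax": 0, "ay": 0, "az": 0.94, "grip": 0},
    {"dx": 0, "dy": 0, "dz": 0, "ax": 0, "ay": 0, "az": 0.94, "grip": 0},
    {"dx": 0, "dy": 0, "dz": 0, "ax": 0, "ay": 0, "az": 0.94, "grip": 0},
    {"dx": 0, "dy": 0, "dz": 0, "ax": 0, "ay": 0, "az": 0.94, "grip": 0},
    {"dx": 0, "dy": 0, "dz": 0, "ax": 0, "ay": 0, "az": 0.94, "grip": 0},
    {"dx": 0, "dy": 0, "dz": 0, "ax": 0, "ay": 0, "az": 0.94, "grip": 0},
    {"dx": 0, "dy": 0, "dz": 0, "ax": 0, "ay": 0, "az": 0.94, "grip": 0},
    {"dx": 0, "dy": 0, "dz": 0, "ax": 0, "ay": 0, "az": 0.94, "grip": 0},
    {"dx": 0, "dy": 0, "dz": 0, "ax": 0, "ay": 0, "az": 0.94, "grip": 0},
    {"dx": 0, "dy": 0, "dz": 0, "ax": 0, "ay": 0, "az": 0.94, "grip": 0},
    {"dx": 0, "dy": 0, "dz": 0, "ax": 0, "ay": 0, "az": 0.94, "grip": 0},
    {"dx": 0, "dy": 0, "dz": 0, "ax": 0, "ay": 0, "az": 0.94, "grip": 0},
    {"dx": 0, "dy": 0, "dz": 0, "ax": 0, "ay": 0, "az": 0.94, "grip": 0},
    {"dx": 0, "dy": 0, "dz": 0, "ax": 0, "ay": 0, "az": 0.94, "grip": 0},
    {"dx": 36, "dy": -4, "dz": 0, "ax": 0, "ay": 0, "az": 0, "grip": 0},
    {"dx": 37, "dy": -4, "dz": 0, "ax": 0, "ay": 0, "az": 0, "grip": 0},
    {"dx": 36, "dy": -4, "dz": 0, "ax": 0, "ay": 0, "az": 0, "grip": 0},
    {"dx": 0, "dy": 0, "dz": 10, "ax": 0, "ay": 0, "az": 0, "grip": 0},
    {"dx": 0, "dy": 0, "dz": 0, "ax": 0, "ay": 0, "az": 0, "grip": 0}
  ]
}}

```text
clock: 14.13
position: [0.4162, -0.1345, 0.3606]
ee_rot: [-0.003, 0.71, 0.705, -0.001]
contact_force: [0.4, -0.7, -0.9]
width: 0.0855
gripper_force: 0.0
```

```bash
cat > k.py <<'E'
from c import *
import sys
w=cap('wrist',sys.argv[1]); measure(w)
v=[float(q) for q in sys.argv[2:]]
if v: go(v[:3],v[3])
E
python3 k.py w9 .417 -.135 .193 -.5
```

```text
cup [ 0.417  -0.1358] width 0.0496 0.0526 tab 269.5 269.4 stripe px 608 r 0.023
red no stripe [ 0.4292 -0.2504] 0.0219
cup [ 0.5286 -0.1434] width 0.0495 0.0537 tab 217.8 220.5 stripe px 707 r 0.024
t 14.18 yaw -0.47 az units 0.01 | shift [  0.7   0.2 168.4] rows 5 each [ 0.1  0.  33.7]
```

Emit:
{"api": "jog_arm", "payload": {
  "plan": [
    {"dx": -0.5, "dy": 0.3, "dz": 20, "ax": 0, "ay": 0, "az": 0, "grip": 0},
    {"dx": 0, "dy": 0, "dz": 30, "ax": 0, "ay": 0, "az": 0, "grip": 0},
    {"dx": 0, "dy": 0, "dz": 30, "ax": 0, "ay": 0, "az": 0, "grip": 0},
    {"dx": 0, "dy": 0, "dz": 30, "ax": 0, "ay": 0, "az": 0, "grip": 0},
    {"dx": 0, "dy": 0, "dz": 30, "ax": 0, "ay": 0, "az": 0, "grip": 0},
    {"dx": 0, "dy": 0, "dz": 20, "ax": 0, "ay": 0, "az": 0, "grip": 0},
    {"dx": 0, "dy": 0, "dz": 6, "ax": 0, "ay": 0, "az": 0, "grip": 0},
    {"dx": 0, "dy": 0, "dz": 0, "ax": 0, "ay": 0, "az": 0, "grip": 0.2},
    {"dx": 0, "dy": 0, "dz": 0, "ax": 0, "ay": 0, "az": 0, "grip": 0.4},
    {"dx": 0, "dy": 0, "dz": 0, "ax": 0, "ay": 0, "az": 0, "grip": 1},
    {"dx": 0, "dy": 0, "dz": 0, "ax": 0, "ay": 0, "az": 0, "grip": 1},
    {"dx": 0, "dy": 0, "dz": 0, "ax": 0, "ay": 0, "az": 0, "grip": 1},
    {"dx": 0, "dy": 0, "dz": 0, "ax": 0, "ay": 0, "az": 0, "grip": 1}
  ],
  "grip_force": 35
}}

```text
clock: 15.27
position: [0.4186, -0.1375, 0.1985]
ee_rot: [0.002, 0.711, 0.704, 0.0]
contact_force: [-0.2, -1.0, 4.6]
width: 0.0492
gripper_force: 36.5
```

Emit:
{"api": "jog_arm", "payload": {
  "plan": [
    {"dx": 0, "dy": 0, "dz": -10, "ax": 0, "ay": 0, "az": 0, "grip": 1},
    {"dx": 0, "dy": 0, "dz": -30, "ax": 0, "ay": 0, "az": 0, "grip": 1},
    {"dx": 0, "dy": 0, "dz": -30, "ax": 0, "ay": 0, "az": 0, "grip": 1},
    {"dx": 0, "dy": 0, "dz": -30, "ax": 0, "ay": 0, "az": 0.9, "grip": 1},
    {"dx": 0, "dy": 0, "dz": -25, "ax": 0, "ay": 0, "az": 1, "grip": 1},
    {"dx": 0, "dy": 0, "dz": 0, "ax": 0, "ay": 0, "az": 1, "grip": 1},
    {"dx": 0, "dy": 0, "dz": 0, "ax": 0, "ay": 0, "az": 1, "grip": 1},
    {"dx": 0, "dy": 0, "dz": 0, "ax": 0, "ay": 0, "az": 1, "grip": 1},
    {"dx": 0, "dy": 0, "dz": 0, "ax": 0, "ay": 0, "az": 1, "grip": 1},
    {"dx": 0, "dy": 0, "dz": 0, "ax": 0, "ay": 0, "az": 1, "grip": 1},
    {"dx": 0, "dy": 0, "dz": 0, "ax": 0, "ay": 0, "az": 1, "grip": 1},
    {"dx": 0, "dy": 0, "dz": 0, "ax": 0, "ay": 0, "az": 1, "grip": 1},
    {"dx": 0, "dy": 0, "dz": 0, "ax": 0, "ay": 0, "az": 1, "grip": 1},
    {"dx": 0, "dy": 0, "dz": 0, "ax": 0, "ay": 0, "az": 1, "grip": 1},
    {"dx": 0, "dy": 0, "dz": 0, "ax": 0, "ay": 0, "az": 1, "grip": 1},
    {"dx": 0, "dy": 0, "dz": 0, "ax": 0, "ay": 0, "az": 1, "grip": 1},
    {"dx": 0, "dy": 0, "dz": 0, "ax": 0, "ay": 0, "az": 1, "grip": 1},
    {"dx": 0, "dy": 0, "dz": 0, "ax": 0, "ay": 0, "az": 1, "grip": 1},
    {"dx": 0, "dy": 0, "dz": 0, "ax": 0, "ay": 0, "az": 1, "grip": 1}
  ]
}}

```text
clock: 16.85
position: [0.4176, -0.1369, 0.3224]
ee_rot: [-0.0, 0.999, -0.055, 0.0]
contact_force: [0.4, -0.0, -0.8]
width: 0.0494
gripper_force: 36.6
```

```bash
cat > q.py <<'E'
from h import *
import sys
P0=np.array([.5105,.0185]);v=np.array([.0268,.2687])/3
k=int(sys.argv[1]);z=float(sys.argv[2]);go([*(P0+k*v),z],-95.7)
E
python3 q.py 3 .32;python3 q.py 0 .32; python3 -c "
from h import *
print(sensors.get_state()['qpos'].round(2),sensors.get_state()['width'])"
```

```text
t 16.85 yaw -96.26 az units -0.09 | shift [  77.  -433.9    2.4] rows 12 each [  6.4 -36.2   0.2]
t 16.85 yaw -96.26 az units -0.09 | shift [  77.  -163.8    2.4] rows 5 each [ 15.4 -32.8   0.5]
[-0.48  0.14  1.91  0.    1.09  1.2 ] 0.0493962115545946
```

Emit:
{"api": "jog_arm", "payload": {
  "plan": [
    {"dx": 0, "dy": 0, "dz": 0, "ax": 0, "ay": 0, "az": -0.1, "grip": 1},
    {"dx": 3, "dy": -18, "dz": 0, "ax": 0, "ay": 0, "az": 0, "grip": 1},
    {"dx": 7, "dy": -38, "dz": 0, "ax": 0, "ay": 0, "az": 0, "grip": 1},
    {"dx": 7, "dy": -38, "dz": 0, "ax": 0, "ay": 0, "az": 0, "grip": 1},
    {"dx": 7, "dy": -38, "dz": 0, "ax": 0, "ay": 0, "az": 0, "grip": 1},
    {"dx": 7, "dy": -38, "dz": 0, "ax": 0, "ay": 0, "az": 0, "grip": 1},
    {"dx": 7, "dy": -38, "dz": 0, "ax": 0, "ay": 0, "az": 0, "grip": 1},
    {"dx": 7, "dy": -38, "dz": 0, "ax": 0, "ay": 0, "az": 0, "grip": 1},
    {"dx": 7, "dy": -38, "dz": 0, "ax": 0, "ay": 0, "az": 0, "grip": 1},
    {"dx": 7, "dy": -38, "dz": 0, "ax": 0, "ay": 0, "az": 0, "grip": 1},
    {"dx": 7, "dy": -38, "dz": 0, "ax": 0, "ay": 0, "az": 0, "grip": 1},
    {"dx": 6, "dy": -38, "dz": 0, "ax": 0, "ay": 0, "az": 0, "grip": 1},
    {"dx": 5, "dy": -30, "dz": 0, "ax": 0, "ay": 0, "az": 0, "grip": 1},
    {"dx": 0, "dy": -6, "dz": 0, "ax": 0, "ay": 0, "az": 0, "grip": 1},
    {"dx": 0, "dy": 0, "dz": 0, "ax": 0, "ay": 0, "az": 0, "grip": 1},
    {"dx": 0, "dy": 0, "dz": 0, "ax": 0, "ay": 0, "az": 0, "grip": 1},
    {"dx": 0, "dy": 0, "dz": 0, "ax": 0, "ay": 0, "az": 0, "grip": 1}
  ]
}}

```text
clock: 18.27
position: [0.5347, 0.2866, 0.3221]
ee_rot: [0.001, 0.999, -0.047, -0.0]
contact_force: [0.5, -0.8, -1.7]
width: 0.0496
gripper_force: 36.8
```

```bash
python3 q.py 3 .219; python3 s.py w10|tail -1
```

```text
t 18.27 yaw -95.34 az units 0.06 | shift [  2.6  -0.9 103.1] rows 3 each [ 0.9 -0.3 34.4]
[0.53475276 0.28636307 0.32225685]
```

View pics/w10.png

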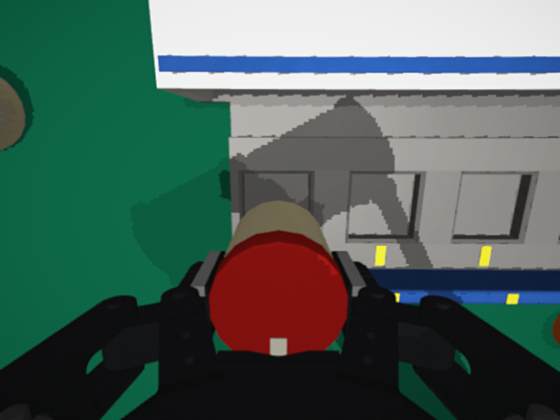

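The held cup's cap is at (278,300) with its tab straight down (towards the robot). Pocket 3 spans columns 240–313 and pocket 2 spans 347–424, rows 171–241. I get the pocket positions from this.

```bash
python3 - <<'E'
from m import *
w=load('w10')
g=lambda u,v:onz(w,u,v,.034)[:2]
print('p2',[g(*c).round(4) for c in((347,171),(424,171),(347,241),(423,243))])
print('p1',[g(*c).round(4) for c in((460,171),(535,171),(452,241),(523,242))])
print('p3 top',g(240,171),g(314,171))
a,b=g(380,256),g(485,256);print('stripes',a,b,np.degrees(np.arctan2(*(a-b)[::-1])), 'front edge',g(160,88))
E
```

```text
p2 [array([0.5591, 0.2285]), array([0.5534, 0.1667]), array([0.4989, 0.2306]), array([0.4912, 0.1658])]
p1 [array([0.5507, 0.1379]), array([0.5451, 0.0785]), array([0.4908, 0.1413]), array([0.4846, 0.0815])]
p3 top [0.56696345 0.3147191 ] [0.56151974 0.2550666 ]
stripes [0.48249514 0.20255876] [0.47442013 0.11242635] 84.88050931360195 front edge [0.63467533 0.36721325]
```

Emit:
{"api": "jog_arm", "payload": {
  "plan": [
    {"dx": 0, "dy": 0, "dz": 20, "ax": 0, "ay": 0, "az": 0, "grip": 1},
    {"dx": 0, "dy": 0, "dz": 25, "ax": 0, "ay": 0, "az": 0, "grip": 1},
    {"dx": 0, "dy": 0, "dz": 20, "ax": 0, "ay": 0, "az": 0, "grip": 1},
    {"dx": 0, "dy": 0, "dz": 12, "ax": 0, "ay": 0, "az": 0, "grip": 1},
    {"dx": 0, "dy": 0, "dz": 6, "ax": 0, "ay": 0, "az": 0, "grip": 1},
    {"dx": 0, "dy": 0, "dz": 4, "ax": 0, "ay": 0, "az": 0, "grip": 1},
    {"dx": 0, "dy": 0, "dz": 4, "ax": 0, "ay": 0, "az": 0, "grip": 1},
    {"dx": 0, "dy": 0, "dz": 4, "ax": 0, "ay": 0, "az": 0, "grip": 1},
    {"dx": 0, "dy": 0, "dz": 0, "ax": 0, "ay": 0, "az": 0, "grip": 1},
    {"dx": 0, "dy": 0, "dz": 0, "ax": 0, "ay": 0, "az": 0, "grip": 1}
  ]
}}

```text
clock: 19.15
position: [0.5353, 0.2877, 0.2277]
ee_rot: [-0.0, 0.999, -0.047, 0.0]
contact_force: [-0.2, -0.2, -1.3]
width: 0.0492
gripper_force: 36.9
```

Emit:
{"api": "jog_arm", "payload": {
  "plan": [
    {"dx": 0, "dy": 0, "dz": 3, "ax": 0, "ay": 0, "az": 0, "grip": 1},
    {"dx": 0, "dy": 0, "dz": 3, "ax": 0, "ay": 0, "az": 0, "grip": 1},
    {"dx": 0, "dy": 0, "dz": 2, "ax": 0, "ay": 0, "az": 0, "grip": 1},
    {"dx": 0, "dy": 0, "dz": 0, "ax": 0, "ay": 0, "az": 0, "grip": 1},
    {"dx": 0, "dy": 0, "dz": 0, "ax": 0, "ay": 0, "az": 0, "grip": 1}
  ]
}}

```text
clock: 19.57
position: [0.5353, 0.2878, 0.2191]
ee_rot: [-0.0, 0.999, -0.047, 0.0]
contact_force: [0.0, -0.2, -1.2]
width: 0.0491
gripper_force: 36.9
```

Emit:
{"api": "jog_arm", "payload": {
  "plan": [
    {"dx": 0, "dy": 0, "dz": 2, "ax": 0, "ay": 0, "az": 0, "grip": 1},
    {"dx": 0, "dy": 0, "dz": 0, "ax": 0, "ay": 0, "az": 0, "grip": 1},
    {"dx": 0, "dy": 0, "dz": 0, "ax": 0, "ay": 0, "az": 0, "grip": 0.38},
    {"dx": 0, "dy": 0, "dz": 0, "ax": 0, "ay": 0, "az": 0, "grip": 0.25},
    {"dx": 0, "dy": 0, "dz": 0, "ax": 0, "ay": 0, "az": 0, "grip": 0.25},
    {"dx": 0, "dy": 0, "dz": 0, "ax": 0, "ay": 0, "az": 0, "grip": 0.25},
    {"dx": 0, "dy": 0, "dz": -10, "ax": 0, "ay": 0, "az": 0, "grip": 0.25},
    {"dx": 0, "dy": 0, "dz": -25, "ax": 0, "ay": 0, "az": 0, "grip": 0.25},
    {"dx": 0, "dy": 0, "dz": -35, "ax": 0, "ay": 0, "az": 0, "grip": 0.2},
    {"dx": 0, "dy": 0, "dz": -35, "ax": 0, "ay": 0, "az": 0, "grip": 0},
    {"dx": 0, "dy": 0, "dz": -35, "ax": 0, "ay": 0, "az": 0, "grip": 0},
    {"dx": 0, "dy": 0, "dz": 0, "ax": 0, "ay": 0, "az": 0, "grip": 0},
    {"dx": 0, "dy": 0, "dz": 0, "ax": 0, "ay": 0, "az": 0, "grip": 0}
  ]
}}

```text
clock: 20.65
position: [0.5356, 0.288, 0.3607]
ee_rot: [-0.001, 0.999, -0.047, 0.003]
contact_force: [-0.8, 0.0, -0.8]
width: 0.0851
gripper_force: 0.0
```

```bash
python3 - <<'E'
from c import *
w=cap('wrist','w11'); 
print('tray cups');measure(w,.086,(.4,.65,-.05,.38))
a=cap('scene','s11');measure(a,.086,(.4,.65,.01,.38));print('bench');measure(a,lim=(.3,.65,-.45,.0))
go([.529,-.1445,.30],-52.2)
E
```

```text
tray cups
red no stripe [0.5362 0.2883] 0.0497
red no stripe [0.5399 0.2864] 0.0467
bench
cup [ 0.43   -0.3636] width 0.0486 0.0527 tab 130.3 130.3 stripe px 528 r 0.025
cup [ 0.5301 -0.1449] width 0.0487 0.0517 tab 220.0 213.3 stripe px 536 r 0.025
cup [ 0.5548 -0.2588] width 0.0482 0.0502 tab 265.5 262.1 stripe px 536 r 0.023
t 20.75 yaw -95.37 az units -7.19 | shift [-269.3  337.9   57. ] rows 11 each [-24.5  30.7   5.2]
```

Emit:
{"api": "jog_arm", "payload": {
  "plan": [
    {"dx": 0, "dy": 0, "dz": 0, "ax": 0, "ay": 0, "az": -0.9, "grip": 0},
    {"dx": 0, "dy": 0, "dz": 0, "ax": 0, "ay": 0, "az": -0.9, "grip": 0},
    {"dx": 0, "dy": 0, "dz": 0, "ax": 0, "ay": 0, "az": -0.9, "grip": 0},
    {"dx": 0, "dy": 0, "dz": 0, "ax": 0, "ay": 0, "az": -0.9, "grip": 0},
    {"dx": 0, "dy": 0, "dz": 0, "ax": 0, "ay": 0, "az": -0.9, "grip": 0},
    {"dx": 0, "dy": 0, "dz": 0, "ax": 0, "ay": 0, "az": -0.9, "grip": 0},
    {"dx": 0, "dy": 0, "dz": 0, "ax": 0, "ay": 0, "az": -0.9, "grip": 0},
    {"dx": 0, "dy": 0, "dz": 0, "ax": 0, "ay": 0, "az": -0.95, "grip": 0},
    {"dx": -24, "dy": 30, "dz": 0, "ax": 0, "ay": 0, "az": 0, "grip": 0},
    {"dx": -24, "dy": 30, "dz": 0, "ax": 0, "ay": 0, "az": 0, "grip": 0},
    {"dx": -24, "dy": 30, "dz": 0, "ax": 0, "ay": 0, "az": 0, "grip": 0},
    {"dx": -24, "dy": 30, "dz": 0, "ax": 0, "ay": 0, "az": 0, "grip": 0},
    {"dx": -24, "dy": 30, "dz": 0, "ax": 0, "ay": 0, "az": 0, "grip": 0},
    {"dx": -24, "dy": 30, "dz": 0, "ax": 0, "ay": 0, "az": 0, "grip": 0},
    {"dx": -24, "dy": 30, "dz": 0, "ax": 0, "ay": 0, "az": 0, "grip": 0},
    {"dx": -24, "dy": 30, "dz": 0, "ax": 0, "ay": 0, "az": 0, "grip": 0},
    {"dx": -24, "dy": 30, "dz": 0, "ax": 0, "ay": 0, "az": 0, "grip": 0},
    {"dx": -24, "dy": 30, "dz": 0, "ax": 0, "ay": 0, "az": 0, "grip": 0},
    {"dx": -24, "dy": 30, "dz": 0, "ax": 0, "ay": 0, "az": 0, "grip": 0},
    {"dx": 0, "dy": 0, "dz": 0, "ax": 0, "ay": 0, "az": 0, "grip": 0}
  ]
}}

```text
clock: 22.42
position: [0.531, -0.1409, 0.3553]
ee_rot: [0.001, 0.946, 0.324, -0.002]
contact_force: [1.3, -0.8, 0.6]
width: 0.0853
gripper_force: 0.0
```

```bash
python3 k.py w12 .529 -.1445 .196 -51.5
```

```text
cup [ 0.5032 -0.1347] width 0.049 0.0553 tab 217.5 219.5 stripe px 692 r 0.022
red no stripe [ 0.5629 -0.2527] 0.0323
t 22.47 yaw -52.17 az units -0.11 | shift [ -5.4   3.9 159.2] rows 4 each [-1.4  1.  39.8]
```

```bash
python3 - <<'E'
from c import *
measure(cap('side','d12'));print('w');measure(cap('wrist','w12b'))
go([.5032,-.1347,.196],-52)
E
```

```text
cup [ 0.4306 -0.3657] width 0.0469 0.0565 tab 130.1 125.6 stripe px 801 r 0.025
red no stripe [ 0.4369 -0.2408] 0.0213
cup [ 0.5042 -0.1362] width 0.0489 0.0613 tab 218.4 216.9 stripe px 728 r 0.019
cup [ 0.5523 -0.257 ] width 0.0463 0.0594 tab 266.6 272.7 stripe px 854 r 0.025
w
cup [ 0.503 -0.135] width 0.049 0.0555 tab 217.6 219.2 stripe px 695 r 0.021
cup [ 0.5653 -0.2529] width 0.0274 0.0475 tab 264.9 251.6 stripe px 82 r 0.036
t 22.57 yaw -51.95 az units 0.01 | shift [-21.6 -17.1 159.6] rows 5 each [-4.3 -3.4 31.9]
```

Cup B was knocked to (0.5035, -0.135), and both views agree. I go there and grasp.

Emit:
{"api": "jog_arm", "payload": {
  "plan": [
    {"dx": -11, "dy": -8, "dz": 10, "ax": 0, "ay": 0, "az": 0, "grip": 0},
    {"dx": -11, "dy": -8.5, "dz": 15, "ax": 0, "ay": 0, "az": 0, "grip": 0},
    {"dx": 0, "dy": 0, "dz": 30, "ax": 0, "ay": 0, "az": 0, "grip": 0},
    {"dx": 0, "dy": 0, "dz": 30, "ax": 0, "ay": 0, "az": 0, "grip": 0},
    {"dx": 0, "dy": 0, "dz": 30, "ax": 0, "ay": 0, "az": 0, "grip": 0},
    {"dx": 0, "dy": 0, "dz": 30, "ax": 0, "ay": 0, "az": 0, "grip": 0},
    {"dx": 0, "dy": 0, "dz": 14, "ax": 0, "ay": 0, "az": 0, "grip": 0},
    {"dx": 0, "dy": 0, "dz": 0, "ax": 0, "ay": 0, "az": 0, "grip": 0.2},
    {"dx": 0, "dy": 0, "dz": 0, "ax": 0, "ay": 0, "az": 0, "grip": 0.4},
    {"dx": 0, "dy": 0, "dz": 0, "ax": 0, "ay": 0, "az": 0, "grip": 1},
    {"dx": 0, "dy": 0, "dz": 0, "ax": 0, "ay": 0, "az": 0, "grip": 1},
    {"dx": 0, "dy": 0, "dz": 0, "ax": 0, "ay": 0, "az": 0, "grip": 1},
    {"dx": 0, "dy": 0, "dz": 0, "ax": 0, "ay": 0, "az": 0, "grip": 1}
  ]
}}

```text
clock: 23.65
position: [0.5041, -0.1354, 0.1993]
ee_rot: [0.001, 0.945, 0.327, 0.001]
contact_force: [1.1, 0.8, 3.0]
width: 0.0492
gripper_force: 36.3
```

Emit:
{"api": "jog_arm", "payload": {
  "plan": [
    {"dx": 0, "dy": 0, "dz": -10, "ax": 0, "ay": 0, "az": 0, "grip": 1},
    {"dx": 0, "dy": 0, "dz": -30, "ax": 0, "ay": 0, "az": 0, "grip": 1},
    {"dx": 0, "dy": 0, "dz": -30, "ax": 0, "ay": 0, "az": 0, "grip": 1},
    {"dx": 0, "dy": 0, "dz": -30, "ax": 0, "ay": 0, "az": 0.9, "grip": 1},
    {"dx": 0, "dy": 0, "dz": -25, "ax": 0, "ay": 0, "az": 0.9, "grip": 1},
    {"dx": 0, "dy": 0, "dz": 0, "ax": 0, "ay": 0, "az": 0.9, "grip": 1},
    {"dx": 0, "dy": 0, "dz": 0, "ax": 0, "ay": 0, "az": 0.9, "grip": 1},
    {"dx": 0, "dy": 0, "dz": 0, "ax": 0, "ay": 0, "az": 0.9, "grip": 1},
    {"dx": 0, "dy": 0, "dz": 0, "ax": 0, "ay": 0, "az": 0.9, "grip": 1},
    {"dx": 0, "dy": 0, "dz": 0, "ax": 0, "ay": 0, "az": 0.9, "grip": 1},
    {"dx": 0, "dy": 0, "dz": 0, "ax": 0, "ay": 0, "az": 0.9, "grip": 1},
    {"dx": 0, "dy": 0, "dz": 0, "ax": 0, "ay": 0, "az": 0, "grip": 1},
    {"dx": 0, "dy": 0, "dz": 0, "ax": 0, "ay": 0, "az": 0, "grip": 1}
  ]
}}

```text
clock: 24.73
position: [0.5036, -0.1355, 0.3239]
ee_rot: [0.0, 0.999, -0.043, 0.0]
contact_force: [0.1, 0.6, -1.5]
width: 0.0492
gripper_force: 36.5
```

```bash
cat > q.py <<'E'
from h import *
import sys
PK=[(.5100,.0195),(.5187,.109),(.5272,.198),(.5355,.2875)]
k=int(sys.argv[1]);z=float(sys.argv[2]);go([*PK[k],z],-95.4)
E
python3 q.py 2 .322
```

```text
t 24.73 yaw -94.94 az units 0.08 | shift [  -7.9 -334.2    1.9] rows 9 each [ -0.9 -37.1   0.2]
```

Emit:
{"api": "jog_arm", "payload": {
  "plan": [
    {"dx": 0, "dy": 0, "dz": 0, "ax": 0, "ay": 0, "az": 0.08, "grip": 1},
    {"dx": 0, "dy": -18, "dz": 0, "ax": 0, "ay": 0, "az": 0, "grip": 1},
    {"dx": -1, "dy": -38, "dz": 0, "ax": 0, "ay": 0, "az": 0, "grip": 1},
    {"dx": -1, "dy": -38, "dz": 0, "ax": 0, "ay": 0, "az": 0, "grip": 1},
    {"dx": -1, "dy": -38, "dz": 0, "ax": 0, "ay": 0, "az": 0, "grip": 1},
    {"dx": -1, "dy": -38, "dz": 0, "ax": 0, "ay": 0, "az": 0, "grip": 1},
    {"dx": -1, "dy": -38, "dz": 0, "ax": 0, "ay": 0, "az": 0, "grip": 1},
    {"dx": -1, "dy": -38, "dz": 0, "ax": 0, "ay": 0, "az": 0, "grip": 1},
    {"dx": -1, "dy": -38, "dz": 0, "ax": 0, "ay": 0, "az": 0, "grip": 1},
    {"dx": -1, "dy": -34, "dz": 0, "ax": 0, "ay": 0, "az": 0, "grip": 1},
    {"dx": 0, "dy": -16, "dz": 0, "ax": 0, "ay": 0, "az": 0, "grip": 1},
    {"dx": 0, "dy": 0, "dz": 0, "ax": 0, "ay": 0, "az": 0, "grip": 1},
    {"dx": 0, "dy": 0, "dz": 0, "ax": 0, "ay": 0, "az": 0, "grip": 1},
    {"dx": 0, "dy": 0, "dz": 0, "ax": 0, "ay": 0, "az": 0, "grip": 1}
  ]
}}

```text
clock: 25.9
position: [0.5279, 0.1972, 0.3231]
ee_rot: [0.0, 0.999, -0.048, -0.0]
contact_force: [0.6, -0.1, -1.1]
width: 0.0491
gripper_force: 36.7
```

```bash
python3 q.py 2 .220
```

```text
t 25.9 yaw -95.51 az units -0.02 | shift [ -0.8  -0.7 103.1] rows 3 each [-0.3 -0.2 34.4]
```

Emit:
{"api": "jog_arm", "payload": {
  "plan": [
    {"dx": -0.6, "dy": -0.5, "dz": 20, "ax": 0, "ay": 0, "az": 0, "grip": 1},
    {"dx": 0, "dy": 0, "dz": 25, "ax": 0, "ay": 0, "az": 0, "grip": 1},
    {"dx": 0, "dy": 0, "dz": 20, "ax": 0, "ay": 0, "az": 0, "grip": 1},
    {"dx": 0, "dy": 0, "dz": 12, "ax": 0, "ay": 0, "az": 0, "grip": 1},
    {"dx": 0, "dy": 0, "dz": 6, "ax": 0, "ay": 0, "az": 0, "grip": 1},
    {"dx": 0, "dy": 0, "dz": 4, "ax": 0, "ay": 0, "az": 0, "grip": 1},
    {"dx": 0, "dy": 0, "dz": 4, "ax": 0, "ay": 0, "az": 0, "grip": 1},
    {"dx": 0, "dy": 0, "dz": 4, "ax": 0, "ay": 0, "az": 0, "grip": 1},
    {"dx": 0, "dy": 0, "dz": 3, "ax": 0, "ay": 0, "az": 0, "grip": 1},
    {"dx": 0, "dy": 0, "dz": 0, "ax": 0, "ay": 0, "az": 0, "grip": 1},
    {"dx": 0, "dy": 0, "dz": 0, "ax": 0, "ay": 0, "az": 0, "grip": 1}
  ]
}}

```text
clock: 26.82
position: [0.5293, 0.1977, 0.2287]
ee_rot: [-0.0, 0.999, -0.048, 0.004]
contact_force: [-2.2, -2.9, 11.4]
width: 0.0495
gripper_force: 38.1
```

Emit:
{"api": "jog_arm", "payload": {
  "plan": [
    {"dx": 0, "dy": 0, "dz": -6, "ax": 0, "ay": 0, "az": 0, "grip": 1},
    {"dx": -2, "dy": 2, "dz": 0, "ax": 0, "ay": 0, "az": 0, "grip": 1},
    {"dx": 0, "dy": 0, "dz": 0, "ax": 0, "ay": 0, "az": 0, "grip": 1},
    {"dx": 0, "dy": 0, "dz": 3, "ax": 0, "ay": 0, "az": 0, "grip": 1},
    {"dx": 0, "dy": 0, "dz": 3, "ax": 0, "ay": 0, "az": 0, "grip": 1},
    {"dx": 0, "dy": 0, "dz": 0, "ax": 0, "ay": 0, "az": 0, "grip": 1}
  ]
}}

```text
clock: 27.32
position: [0.5261, 0.1964, 0.2266]
ee_rot: [-0.0, 0.999, -0.048, 0.002]
contact_force: [-1.7, -1.4, 10.0]
width: 0.0491
gripper_force: 38.1
```

```bash
python3 - <<'E'
from c import *
a=cap('scene','s13');b=cap('side','d13');w=cap('wrist','w13')
def crop(d,c,r):return cv2.resize(d['image'][c[1]-r:c[1]+r,c[0]-r:c[0]+r],(400,300),interpolation=2)
f=lambda d,x,y,w_,h_:cv2.resize(d['image'][y:y+h_,x:x+w_],(400,300),interpolation=2)
t=np.hstack([f(a,260,100,120,90),f(b,150,130,120,90)])
o=np.hstack([cv2.resize(w['image'],(400,300)),np.zeros((300,400,3),np.uint8)])
cv2.imwrite('pics/m13.png',np.vstack([t,o])[:,:,::-1])
print(sensors.get_state()['contact_force'])
E
```

```text
[-1.14028534 -0.70291426 10.00643438]
```

View pics/m13.png

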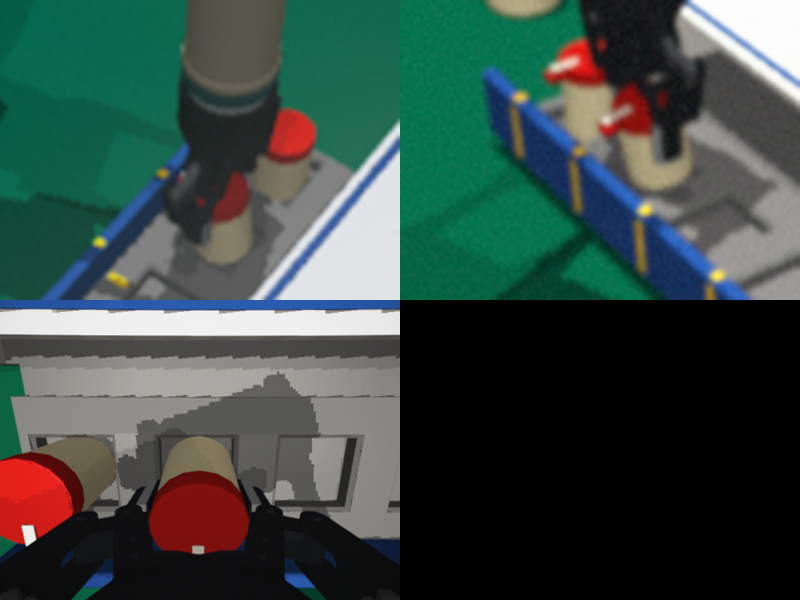

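The held cup B is at wrist crop (200,500), and its base appears to sit inside pocket 2's opening (160–238, rear edge at row 435). Cup A stands in pocket 3 with its tab to the front. I check where the pocket now lies relative to the cup.

```bash
python3 - <<'E'
from m import *
w=load('w13');g=lambda u,v,z=.034:onz(w,u*1.4,(v-300)*1.4,z)[:2].round(4)
print('p2 rear corners',g(159,436),g(239,436))
print('p1 corners',g(283,436),g(364,435),g(276,508),g(355,510))
print('p3 rear',g(31,436))
print('cup rear bottom at z',[(z,g(199,437,z)) for z in(.02,.0275,.034)])
print('cup bottom side edges',g(163,458,.034),g(236,458,.034))
print(sensors.get_state()['position'])
# image crop for close inspection
cv2.imwrite('pics/w13c.png',cv2.resize(w['image'][150:330,180:380],(800,720),interpolation=2)[:600,:,::-1])
E
```

```text
p2 rear corners [0.5619 0.2224] [0.5564 0.1646]
p1 corners [0.5534 0.1329] [0.5487 0.0752] [0.496  0.1385] [0.4887 0.0769]
p3 rear [0.5705 0.3142]
cup rear bottom at z [(0.02, array([0.5557, 0.1938])), (0.0275, array([0.5572, 0.1937])), (0.034, array([0.5584, 0.1936]))]
cup bottom side edges [0.5451 0.2218] [0.54   0.1677]
[0.52615807 0.19640747 0.22664411]
```

View pics/w13c.png

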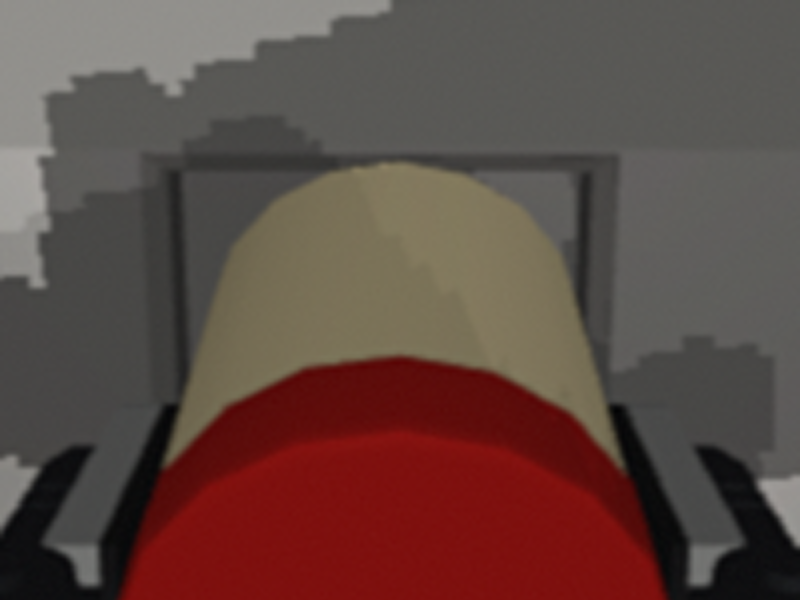

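Close-up: the cup's rear edge (crop row 163) sits on the pocket's rear chamfer (rows 155–170), so the cup base is several mm too far in +x. I check for tilt, then mend it.

```bash
python3 - <<'E'
from c import *
w=load('w13');measure(w,.0935,(.4,.65,.14,.25));measure(w,.0865,(.4,.65,.25,.36))
E
```

```text
red no stripe [0.5333 0.1962] 0.0507
cup [0.5455 0.2845] width 0.0427 0.0532 tab 166.7 163.7 stripe px 264 r 0.023
```

Emit:
{"api": "jog_arm", "payload": {
  "plan": [
    {"dx": 0, "dy": 0, "dz": -6, "ax": 0, "ay": 0, "az": 0, "grip": 1},
    {"dx": 0, "dy": 0, "dz": -6, "ax": 0, "ay": 0, "az": 0, "grip": 1},
    {"dx": -4, "dy": 0, "dz": 0, "ax": 0, "ay": 0, "az": 0, "grip": 1},
    {"dx": 0, "dy": 0, "dz": 0, "ax": 0, "ay": 0, "az": 0, "grip": 1},
    {"dx": 0, "dy": 0, "dz": 0, "ax": 0, "ay": 0, "az": 0, "grip": 1}
  ]
}}

```text
clock: 27.88
position: [0.5208, 0.1969, 0.2368]
ee_rot: [0.0, 0.999, -0.048, -0.001]
contact_force: [0.3, -0.1, -1.5]
width: 0.0487
gripper_force: 37.2
```

```bash
python3 - <<'E'
from c import *
w=cap('wrist','w14');measure(w,.105,(.4,.65,.14,.25));print(sensors.get_state()['position'])
c=w['image'];cv2.imwrite('pics/w14c.png',cv2.resize(c[130:310,160:400],(800,600),interpolation=2)[:,:,::-1])
b=((cv2.cvtColor(c,cv2.COLOR_RGB2HSV)[...,0]>12)&(cv2.cvtColor(c,cv2.COLOR_RGB2HSV)[...,0]<32)&(cv2.cvtColor(c,cv2.COLOR_RGB2HSV)[...,1]>50)).astype(np.uint8)
n,l,st,ce=cv2.connectedComponentsWithStats(b);print([s for s in st.tolist() if s[4]>400])
i=max(range(1,n),key=lambda i:st[i,4] if 200<ce[i][0]<360 else 0)
u=np.nonzero(l[st[i,1]]==i)[0].mean();v=st[i,1];print(u,v)
for z in(.035,.04):P=onz(w,u,v,z);print(z,P,'centre',P[:2]-.025*np.array([.9956,-.094]))
E
```

```text
red no stripe [0.5283 0.1967] 0.0499
[0.52096109 0.1969439  0.23676323]
[[0, 0, 560, 420, 226153], [55, 186, 112, 100, 4314], [220, 191, 117, 76, 4356]]
278.5 191
0.035 [0.55084888 0.19424908 0.035     ] centre [0.52595888 0.19659908]
0.04 [0.55183516 0.19416168 0.04      ] centre [0.52694516 0.19651168]
```

Cup is upright but held about 6 mm off-centre along the pads; its axis is now at (0.527, 0.1967), over the pocket. I lower it.

Emit:
{"api": "jog_arm", "payload": {
  "plan": [
    {"dx": 0, "dy": 0, "dz": 4, "ax": 0, "ay": 0, "az": 0, "grip": 1},
    {"dx": 0, "dy": 0, "dz": 3, "ax": 0, "ay": 0, "az": 0, "grip": 1},
    {"dx": 0, "dy": 0, "dz": 3, "ax": 0, "ay": 0, "az": 0, "grip": 1},
    {"dx": 0, "dy": 0, "dz": 3, "ax": 0, "ay": 0, "az": 0, "grip": 1},
    {"dx": 0, "dy": 0, "dz": 0, "ax": 0, "ay": 0, "az": 0, "grip": 1},
    {"dx": 0, "dy": 0, "dz": 0, "ax": 0, "ay": 0, "az": 0, "grip": 1}
  ]
}}

```text
clock: 28.43
position: [0.522, 0.1969, 0.2251]
ee_rot: [-0.0, 0.999, -0.048, 0.001]
contact_force: [-0.8, -0.7, 6.5]
width: 0.0492
gripper_force: 37.9
```

Emit:
{"api": "jog_arm", "payload": {
  "plan": [
    {"dx": -1, "dy": 0.5, "dz": -2, "ax": 0, "ay": 0, "az": 0, "grip": 1},
    {"dx": -1, "dy": 0.5, "dz": 0, "ax": 0, "ay": 0, "az": 0, "grip": 1},
    {"dx": -1, "dy": 0.5, "dz": 0, "ax": 0, "ay": 0, "az": 0, "grip": 1},
    {"dx": 0, "dy": 0, "dz": 2, "ax": 0, "ay": 0, "az": 0, "grip": 1},
    {"dx": 0, "dy": 0, "dz": 2, "ax": 0, "ay": 0, "az": 0, "grip": 1},
    {"dx": 0, "dy": 0, "dz": 0, "ax": 0, "ay": 0, "az": 0, "grip": 1}
  ]
}}

```text
clock: 28.93
position: [0.5182, 0.196, 0.2217]
ee_rot: [-0.0, 0.999, -0.049, -0.0]
contact_force: [1.2, 2.6, -0.9]
width: 0.0493
gripper_force: 37.0
```

```bash
python3 - <<'E'
from c import *
w=cap('wrist','w15');measure(w,.09,(.4,.65,.14,.25));print(sensors.get_state()['position'],sensors.get_state()['contact_force'])
c=w['image'];cv2.imwrite('pics/w15c.png',cv2.resize(c[130:310,160:400],(800,600),interpolation=2)[:,:,::-1])
E
```

```text
cup [0.5258 0.1958] width 0.0501 0.0445 tab 83.9 173.9 stripe px 76 r 0.023
[0.51819432 0.19597762 0.22166904] [ 0.46003428  1.35100506 -2.38102439]
```

View pics/w15c.png

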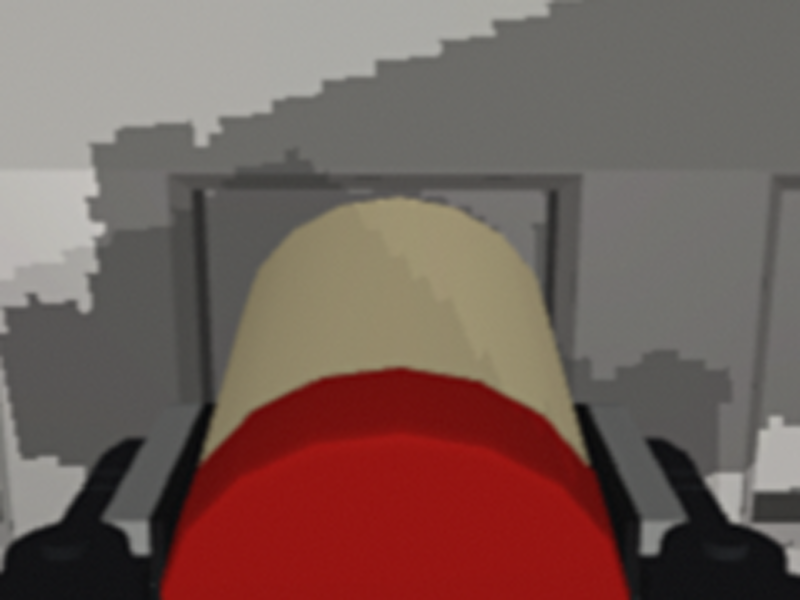

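The cup is now inside the pocket: its rear edge at crop row 198 clears the chamfer at row 190, slightly right of centre. I lower it the rest of the way and release.

Emit:
{"api": "jog_arm", "payload": {
  "plan": [
    {"dx": 0, "dy": -1.5, "dz": 2, "ax": 0, "ay": 0, "az": 0, "grip": 1},
    {"dx": 0, "dy": 0, "dz": 1.5, "ax": 0, "ay": 0, "az": 0, "grip": 1},
    {"dx": 0, "dy": 0, "dz": 0, "ax": 0, "ay": 0, "az": 0, "grip": 1},
    {"dx": 0, "dy": 0, "dz": 0, "ax": 0, "ay": 0, "az": 0, "grip": 0.38},
    {"dx": 0, "dy": 0, "dz": 0, "ax": 0, "ay": 0, "az": 0, "grip": 0.25},
    {"dx": 0, "dy": 0, "dz": 0, "ax": 0, "ay": 0, "az": 0, "grip": 0.25},
    {"dx": 0, "dy": 0, "dz": 0, "ax": 0, "ay": 0, "az": 0, "grip": 0.25},
    {"dx": 0, "dy": 0, "dz": -10, "ax": 0, "ay": 0, "az": 0, "grip": 0.25},
    {"dx": 0, "dy": 0, "dz": -25, "ax": 0, "ay": 0, "az": 0, "grip": 0.25},
    {"dx": 0, "dy": 0, "dz": -35, "ax": 0, "ay": 0, "az": 0, "grip": 0.2},
    {"dx": 0, "dy": 0, "dz": -35, "ax": 0, "ay": 0, "az": 0, "grip": 0},
    {"dx": 0, "dy": 0, "dz": -35, "ax": 0, "ay": 0, "az": 0, "grip": 0},
    {"dx": 0, "dy": 0, "dz": 0, "ax": 0, "ay": 0, "az": 0, "grip": 0},
    {"dx": 0, "dy": 0, "dz": 0, "ax": 0, "ay": 0, "az": 0, "grip": 0}
  ]
}}

```text
clock: 30.15
position: [0.5189, 0.1973, 0.3618]
ee_rot: [-0.001, 0.999, -0.048, 0.003]
contact_force: [0.0, 0.1, -0.8]
width: 0.0855
gripper_force: 0.0
```

```bash
python3 - <<'E'
from c import *
w=cap('wrist','w16'); 
print('tray cups');measure(w,.086,(.4,.65,-.05,.38))
a=cap('scene','s16');measure(a,.086,(.4,.65,.01,.38));print('bench');measure(a,lim=(.3,.65,-.45,.0))
b=cap('side','d16');print('side');measure(b,.086,(.4,.65,.01,.38));print('bench');measure(b,lim=(.3,.65,-.45,.0))
go([.5535,-.258,.36],-4)
E
```

```text
tray cups
red no stripe [0.5267 0.1959] 0.0502
cup [0.5371 0.2882] width 0.0495 0.0528 tab 174.4 172.8 stripe px 625 r 0.024
red no stripe [0.5305 0.1933] 0.0475
cup [0.5391 0.2877] width 0.0481 0.0563 tab 174.4 170.6 stripe px 467 r 0.024
bench
cup [ 0.4312 -0.3642] width 0.0486 0.0511 tab 130.3 131.7 stripe px 530 r 0.025
cup [ 0.5548 -0.2588] width 0.0482 0.0502 tab 265.5 262.0 stripe px 538 r 0.023
side
red no stripe [0.5272 0.1911] 0.0442
cup [0.5374 0.2853] width 0.0466 0.0638 tab 177.2 166.6 stripe px 499 r 0.027
bench
cup [ 0.4306 -0.3653] width 0.0475 0.0564 tab 130.3 126.3 stripe px 762 r 0.025
red no stripe [ 0.4364 -0.2408] 0.0206
cup [ 0.5525 -0.2574] width 0.045 0.0591 tab 266.2 272.4 stripe px 802 r 0.025
t 30.3 yaw -95.55 az units -15.26 | shift [-451.4   67.4   -2.3] rows 12 each [-37.6   5.6  -0.2]
```

Emit:
{"api": "jog_arm", "payload": {
  "plan": [
    {"dx": 0, "dy": 0, "dz": 0, "ax": 0, "ay": 0, "az": -0.95, "grip": 0},
    {"dx": 0, "dy": 0, "dz": 0, "ax": 0, "ay": 0, "az": -0.95, "grip": 0},
    {"dx": 0, "dy": 0, "dz": 0, "ax": 0, "ay": 0, "az": -0.95, "grip": 0},
    {"dx": 0, "dy": 0, "dz": 0, "ax": 0, "ay": 0, "az": -0.95, "grip": 0},
    {"dx": 0, "dy": 0, "dz": 0, "ax": 0, "ay": 0, "az": -0.95, "grip": 0},
    {"dx": 0, "dy": 0, "dz": 0, "ax": 0, "ay": 0, "az": -0.95, "grip": 0},
    {"dx": 0, "dy": 0, "dz": 0, "ax": 0, "ay": 0, "az": -0.95, "grip": 0},
    {"dx": 0, "dy": 0, "dz": 0, "ax": 0, "ay": 0, "az": -0.95, "grip": 0},
    {"dx": 0, "dy": 0, "dz": 0, "ax": 0, "ay": 0, "az": -0.95, "grip": 0},
    {"dx": 0, "dy": 0, "dz": 0, "ax": 0, "ay": 0, "az": -0.95, "grip": 0},
    {"dx": 0, "dy": 0, "dz": 0, "ax": 0, "ay": 0, "az": -0.95, "grip": 0},
    {"dx": 0, "dy": 0, "dz": 0, "ax": 0, "ay": 0, "az": -0.95, "grip": 0},
    {"dx": 0, "dy": 0, "dz": 0, "ax": 0, "ay": 0, "az": -0.95, "grip": 0},
    {"dx": 0, "dy": 0, "dz": 0, "ax": 0, "ay": 0, "az": -0.95, "grip": 0},
    {"dx": 0, "dy": 0, "dz": 0, "ax": 0, "ay": 0, "az": -0.95, "grip": 0},
    {"dx": 0, "dy": 0, "dz": 0, "ax": 0, "ay": 0, "az": -0.95, "grip": 0}
  ]
}}

```text
clock: 31.63
position: [0.518, 0.197, 0.3567]
ee_rot: [-0.001, 0.732, 0.682, -0.002]
contact_force: [-0.8, 0.9, -1.3]
width: 0.0853
gripper_force: 0.0
```

Emit:
{"api": "jog_arm", "payload": {
  "plan": [
    {"dx": -18, "dy": 3, "dz": 0, "ax": 0, "ay": 0, "az": 0, "grip": 0},
    {"dx": -37, "dy": 5.5, "dz": 0, "ax": 0, "ay": 0, "az": 0, "grip": 0},
    {"dx": -37, "dy": 5.5, "dz": 0, "ax": 0, "ay": 0, "az": 0, "grip": 0},
    {"dx": -37, "dy": 5.5, "dz": 0, "ax": 0, "ay": 0, "az": 0, "grip": 0},
    {"dx": -37, "dy": 5.5, "dz": 0, "ax": 0, "ay": 0, "az": 0, "grip": 0},
    {"dx": -37, "dy": 5.5, "dz": 0, "ax": 0, "ay": 0, "az": 0, "grip": 0},
    {"dx": -37, "dy": 5.5, "dz": 0, "ax": 0, "ay": 0, "az": 0, "grip": 0},
    {"dx": -37, "dy": 5.5, "dz": 0, "ax": 0, "ay": 0, "az": 0, "grip": 0},
    {"dx": -37, "dy": 5.5, "dz": 0, "ax": 0, "ay": 0, "az": 0, "grip": 0},
    {"dx": -37, "dy": 5.5, "dz": 0, "ax": 0, "ay": 0, "az": 0, "grip": 0},
    {"dx": -37, "dy": 5.5, "dz": 0, "ax": 0, "ay": 0, "az": 0, "grip": 0},
    {"dx": -37, "dy": 5.5, "dz": 0, "ax": 0, "ay": 0, "az": 0, "grip": 0},
    {"dx": -26, "dy": 4, "dz": 0, "ax": 0, "ay": 0, "az": 0, "grip": 0},
    {"dx": 0, "dy": 0, "dz": 0, "ax": 0, "ay": 0, "az": 0, "grip": 0},
    {"dx": 0, "dy": 0, "dz": 0, "ax": 0, "ay": 0, "az": 0, "grip": 0}
  ]
}}

```text
clock: 32.88
position: [0.5511, -0.259, 0.3564]
ee_rot: [-0.002, 0.734, 0.679, -0.0]
contact_force: [-0.1, -0.5, 0.5]
width: 0.0855
gripper_force: 0.0
```

```bash
python3 k.py w17 .5535 -.258 .196 -4
```

```text
red no stripe [ 0.4283 -0.2456] 0.0216
cup [ 0.5535 -0.2588] width 0.0495 0.0522 tab 265.9 265.7 stripe px 588 r 0.024
t 32.93 yaw -4.42 az units -0.07 | shift [-1.000e-01  2.500e+00  1.607e+02] rows 5 each [-0.   0.5 32.1]
```

Emit:
{"api": "jog_arm", "payload": {
  "plan": [
    {"dx": -0.5, "dy": 2.4, "dz": 15, "ax": 0, "ay": 0, "az": -0.07, "grip": 0},
    {"dx": 0, "dy": 0, "dz": 30, "ax": 0, "ay": 0, "az": 0, "grip": 0},
    {"dx": 0, "dy": 0, "dz": 30, "ax": 0, "ay": 0, "az": 0, "grip": 0},
    {"dx": 0, "dy": 0, "dz": 30, "ax": 0, "ay": 0, "az": 0, "grip": 0},
    {"dx": 0, "dy": 0, "dz": 30, "ax": 0, "ay": 0, "az": 0, "grip": 0},
    {"dx": 0, "dy": 0, "dz": 20, "ax": 0, "ay": 0, "az": 0, "grip": 0},
    {"dx": 0, "dy": 0, "dz": 5, "ax": 0, "ay": 0, "az": 0, "grip": 0},
    {"dx": 0, "dy": 0, "dz": 0, "ax": 0, "ay": 0, "az": 0, "grip": 0.2},
    {"dx": 0, "dy": 0, "dz": 0, "ax": 0, "ay": 0, "az": 0, "grip": 0.4},
    {"dx": 0, "dy": 0, "dz": 0, "ax": 0, "ay": 0, "az": 0, "grip": 1},
    {"dx": 0, "dy": 0, "dz": 0, "ax": 0, "ay": 0, "az": 0, "grip": 1},
    {"dx": 0, "dy": 0, "dz": 0, "ax": 0, "ay": 0, "az": 0, "grip": 1},
    {"dx": 0, "dy": 0, "dz": 0, "ax": 0, "ay": 0, "az": 0, "grip": 1}
  ]
}}

```text
clock: 34.02
position: [0.5546, -0.2585, 0.2006]
ee_rot: [0.002, 0.731, 0.682, 0.001]
contact_force: [0.2, 0.9, 6.8]
width: 0.0493
gripper_force: 36.7
```

Emit:
{"api": "jog_arm", "payload": {
  "plan": [
    {"dx": 0, "dy": 0, "dz": -10, "ax": 0, "ay": 0, "az": 0, "grip": 1},
    {"dx": 0, "dy": 0, "dz": -30, "ax": 0, "ay": 0, "az": 0, "grip": 1},
    {"dx": 0, "dy": 0, "dz": -30, "ax": 0, "ay": 0, "az": 0, "grip": 1},
    {"dx": 0, "dy": 0, "dz": -30, "ax": 0, "ay": 0, "az": 0.95, "grip": 1},
    {"dx": 0, "dy": 0, "dz": -25, "ax": 0, "ay": 0, "az": 0.95, "grip": 1},
    {"dx": 0, "dy": 0, "dz": 0, "ax": 0, "ay": 0, "az": 0.95, "grip": 1},
    {"dx": 0, "dy": 0, "dz": 0, "ax": 0, "ay": 0, "az": 0.95, "grip": 1},
    {"dx": 0, "dy": 0, "dz": 0, "ax": 0, "ay": 0, "az": 0.95, "grip": 1},
    {"dx": 0, "dy": 0, "dz": 0, "ax": 0, "ay": 0, "az": 0.95, "grip": 1},
    {"dx": 0, "dy": 0, "dz": 0, "ax": 0, "ay": 0, "az": 0.95, "grip": 1},
    {"dx": 0, "dy": 0, "dz": 0, "ax": 0, "ay": 0, "az": 0.95, "grip": 1},
    {"dx": 0, "dy": 0, "dz": 0, "ax": 0, "ay": 0, "az": 0.95, "grip": 1},
    {"dx": 0, "dy": 0, "dz": 0, "ax": 0, "ay": 0, "az": 0.95, "grip": 1},
    {"dx": 0, "dy": 0, "dz": 0, "ax": 0, "ay": 0, "az": 0.95, "grip": 1},
    {"dx": 0, "dy": 0, "dz": 0, "ax": 0, "ay": 0, "az": 0.95, "grip": 1},
    {"dx": 0, "dy": 0, "dz": 0, "ax": 0, "ay": 0, "az": 0.95, "grip": 1},
    {"dx": 0, "dy": 0, "dz": 0, "ax": 0, "ay": 0, "az": 0.95, "grip": 1},
    {"dx": 0, "dy": 0, "dz": 0, "ax": 0, "ay": 0, "az": 0.95, "grip": 1},
    {"dx": 0, "dy": 0, "dz": 0, "ax": 0, "ay": 0, "az": 0.95, "grip": 1},
    {"dx": 0, "dy": 0, "dz": 0, "ax": 0, "ay": 0, "az": 0, "grip": 1}
  ]
}}

```text
clock: 35.68
position: [0.5535, -0.2583, 0.3241]
ee_rot: [-0.0, 0.999, -0.046, -0.0]
contact_force: [-0.4, -0.3, -1.6]
width: 0.0496
gripper_force: 36.4
```

```bash
sed -i 's/^PK=.*/PK=[(.5095,.019),(.5185,.1085),(.5272,.198),(.5355,.2875)]/' q.py; python3 q.py 1 .322
```

```text
t 35.68 yaw -95.23 az units 0.03 | shift [ -69.4 -361.9    2.1] rows 10 each [ -6.9 -36.2   0.2]
```

Emit:
{"api": "jog_arm", "payload": {
  "plan": [
    {"dx": -3.5, "dy": -18, "dz": 0, "ax": 0, "ay": 0, "az": 0, "grip": 1},
    {"dx": -7, "dy": -37, "dz": 0, "ax": 0, "ay": 0, "az": 0, "grip": 1},
    {"dx": -7, "dy": -37, "dz": 0, "ax": 0, "ay": 0, "az": 0, "grip": 1},
    {"dx": -7, "dy": -37, "dz": 0, "ax": 0, "ay": 0, "az": 0, "grip": 1},
    {"dx": -7, "dy": -37, "dz": 0, "ax": 0, "ay": 0, "az": 0, "grip": 1},
    {"dx": -7, "dy": -37, "dz": 0, "ax": 0, "ay": 0, "az": 0, "grip": 1},
    {"dx": -7, "dy": -37, "dz": 0, "ax": 0, "ay": 0, "az": 0, "grip": 1},
    {"dx": -7, "dy": -37, "dz": 0, "ax": 0, "ay": 0, "az": 0, "grip": 1},
    {"dx": -7, "dy": -37, "dz": 0, "ax": 0, "ay": 0, "az": 0, "grip": 1},
    {"dx": -7, "dy": -32, "dz": 0, "ax": 0, "ay": 0, "az": 0, "grip": 1},
    {"dx": -3, "dy": -16, "dz": 0, "ax": 0, "ay": 0, "az": 0, "grip": 1},
    {"dx": 0, "dy": 0, "dz": 0, "ax": 0, "ay": 0, "az": 0, "grip": 1},
    {"dx": 0, "dy": 0, "dz": 0, "ax": 0, "ay": 0, "az": 0, "grip": 1},
    {"dx": 0, "dy": 0, "dz": 0, "ax": 0, "ay": 0, "az": 0, "grip": 1}
  ]
}}

```text
clock: 36.85
position: [0.5167, 0.1083, 0.3239]
ee_rot: [0.0, 0.999, -0.044, 0.0]
contact_force: [0.5, -0.3, -0.9]
width: 0.0494
gripper_force: 36.6
```

```bash
cat > hold.py <<'E'
from c import *
import sys
w=cap('wrist',sys.argv[1]);s=sensors.get_state();p=s['position'];print(p.round(4),s['contact_force'].round(1))
zb=p[2]-.1993;print('held');measure(w,zb+.066,(.4,.65,p[1]-.06,p[1]+.06))
c=w['image'];h=cv2.cvtColor(c,cv2.COLOR_RGB2HSV)
b=((h[...,0]>12)&(h[...,0]<32)&(h[...,1]>50)).astype(np.uint8)
n,l,st,ce=cv2.connectedComponentsWithStats(b)
i=max(range(1,n),key=lambda i:st[i,4] if 240<ce[i][0]<320 else 0)
v=st[i,1];u=np.nonzero(l[v]==i)[0].mean();P=onz(w,u,v,zb);print('base centre',(P[:2]-.025*np.array([.9956,-.094])).round(4))
E
python3 hold.py w18; python3 q.py 1 .22
```

```text
[0.5169 0.1078 0.3238] [-0.5  0.2 -0.9]
held
red no stripe [0.5229 0.1081] 0.049
cup [0.5607 0.1382] width 0.0242 0.0265 tab 84.4 354.5 stripe px 700 r 0.036
base centre [0.5149 0.109 ]
t 36.9 yaw -95.11 az units 0.05 | shift [  1.6  -0.8 103.8] rows 3 each [ 0.5 -0.3 34.6]
```

The held cup's cap is partly hidden by the gripper, so I rely on the base: its centre (0.515, 0.109) against the pocket at (0.5185, 0.1085). I shift +3 mm and lower.

Emit:
{"api": "jog_arm", "payload": {
  "plan": [
    {"dx": 3, "dy": 0, "dz": 20, "ax": 0, "ay": 0, "az": 0, "grip": 1},
    {"dx": 0, "dy": 0, "dz": 25, "ax": 0, "ay": 0, "az": 0, "grip": 1},
    {"dx": 0, "dy": 0, "dz": 20, "ax": 0, "ay": 0, "az": 0, "grip": 1},
    {"dx": 0, "dy": 0, "dz": 10, "ax": 0, "ay": 0, "az": 0, "grip": 1},
    {"dx": 0, "dy": 0, "dz": 0, "ax": 0, "ay": 0, "az": 0, "grip": 1},
    {"dx": 0, "dy": 0, "dz": 0, "ax": 0, "ay": 0, "az": 0, "grip": 1}
  ]
}}

```text
clock: 37.4
position: [0.5203, 0.1075, 0.2487]
ee_rot: [0.0, 0.999, -0.045, -0.0]
contact_force: [-0.5, -0.6, -0.8]
width: 0.0492
gripper_force: 36.6
```

```bash
python3 hold.py w19; python3 - <<'E'
from m import *
# pocket 1 edges: profile along rows beside the cup, in rectified deck plane
w=load('w19')
x=np.arange(.53,.57,.001);y=np.arange(.07,.15,.001)
g=cv2.cvtColor(w['image'],cv2.COLOR_RGB2GRAY)
def s(X,Y):
    u=proj(w,[X,Y,.034]);return int(cv2.getRectSubPix(g,(1,1),(float(u[0]),float(u[1])))[0,0])
for yy in(.086,.092,.124,.130): print('x-profile y',yy,[(s(X,yy)) for X in x])
print('y-profile x=.54',[s(.54,Y) for Y in y])
E
```

```text
[0.5207 0.1077 0.2495] [0.4 0.1 0.1]
held
red no stripe [0.527  0.1073] 0.0486
red no stripe [0.5536 0.1526] 0.0292
base centre [0.5186 0.1082]
x-profile y 0.086 [87, 93, 93, 94, 94, 93, 94, 94, 95, 94, 94, 95, 96, 81, 64, 69, 89, 89, 88, 89, 89, 88, 89, 88, 88, 89, 89, 88, 89, 89, 89, 89, 90, 90, 90, 89, 90, 89, 89, 90]
x-profile y 0.092 [104, 103, 104, 101, 85, 76, 91, 93, 93, 94, 94, 95, 95, 93, 72, 64, 82, 90, 88, 89, 89, 89, 88, 89, 88, 89, 89, 88, 89, 89, 89, 88, 89, 90, 90, 89, 91, 90, 89, 89]
x-profile y 0.124 [98, 99, 98, 99, 97, 90, 73, 72, 72, 72, 72, 72, 72, 72, 72, 72, 71, 59, 54, 61, 70, 70, 70, 72, 86, 89, 89, 88, 88, 89, 89, 88, 89, 88, 88, 89, 88, 89, 88, 88]
x-profile y 0.13 [78, 71, 72, 72, 72, 72, 71, 72, 72, 72, 72, 71, 72, 72, 72, 71, 72, 66, 56, 56, 67, 71, 85, 89, 89, 89, 90, 89, 89, 88, 89, 88, 88, 89, 88, 88, 88, 89, 89, 88]
y-profile x=.54 [96, 95, 95, 95, 95, 95, 81, 66, 71, 65, 41, 59, 78, 93, 95, 94, 94, 94, 95, 94, 94, 94, 94, 94, 93, 93, 91, 76, 71, 71, 71, 72, 72, 72, 73, 76, 81, 82, 80, 78, 77, 74, 74, 73, 73, 73, 71, 72, 72, 72, 72, 72, 72, 72, 72, 72, 71, 71, 72, 72, 72, 72, 72, 63, 41, 51, 61, 59, 62, 71, 72, 72, 72, 72, 71, 71, 72, 71, 71, 72]
```

Emit:
{"api": "jog_arm", "payload": {
  "plan": [
    {"dx": -1.5, "dy": -1.3, "dz": 5, "ax": 0, "ay": 0, "az": 0, "grip": 1},
    {"dx": 0, "dy": 0, "dz": 5, "ax": 0, "ay": 0, "az": 0, "grip": 1},
    {"dx": 0, "dy": 0, "dz": 4, "ax": 0, "ay": 0, "az": 0, "grip": 1},
    {"dx": 0, "dy": 0, "dz": 4, "ax": 0, "ay": 0, "az": 0, "grip": 1},
    {"dx": 0, "dy": 0, "dz": 4, "ax": 0, "ay": 0, "az": 0, "grip": 1},
    {"dx": 0, "dy": 0, "dz": 3, "ax": 0, "ay": 0, "az": 0, "grip": 1},
    {"dx": 0, "dy": 0, "dz": 0, "ax": 0, "ay": 0, "az": 0, "grip": 1},
    {"dx": 0, "dy": 0, "dz": 0, "ax": 0, "ay": 0, "az": 0, "grip": 1}
  ]
}}

```text
clock: 38.12
position: [0.5186, 0.1097, 0.2234]
ee_rot: [0.0, 0.999, -0.045, -0.0]
contact_force: [-0.2, 0.0, -0.2]
width: 0.0491
gripper_force: 36.6
```

No contact at 0.2234, so the cup is in the pocket. I lower the last bit and release.

Emit:
{"api": "jog_arm", "payload": {
  "plan": [
    {"dx": 0, "dy": 0, "dz": 2, "ax": 0, "ay": 0, "az": 0, "grip": 1},
    {"dx": 0, "dy": 0, "dz": 2, "ax": 0, "ay": 0, "az": 0, "grip": 1},
    {"dx": 0, "dy": 0, "dz": 0, "ax": 0, "ay": 0, "az": 0, "grip": 1},
    {"dx": 0, "dy": 0, "dz": 0, "ax": 0, "ay": 0, "az": 0, "grip": 0.38},
    {"dx": 0, "dy": 0, "dz": 0, "ax": 0, "ay": 0, "az": 0, "grip": 0.25},
    {"dx": 0, "dy": 0, "dz": 0, "ax": 0, "ay": 0, "az": 0, "grip": 0.25},
    {"dx": 0, "dy": 0, "dz": 0, "ax": 0, "ay": 0, "az": 0, "grip": 0.25},
    {"dx": 0, "dy": 0, "dz": -10, "ax": 0, "ay": 0, "az": 0, "grip": 0.25},
    {"dx": 0, "dy": 0, "dz": -25, "ax": 0, "ay": 0, "az": 0, "grip": 0.25},
    {"dx": 0, "dy": 0, "dz": -35, "ax": 0, "ay": 0, "az": 0, "grip": 0.2},
    {"dx": 0, "dy": 0, "dz": -35, "ax": 0, "ay": 0, "az": 0, "grip": 0},
    {"dx": 0, "dy": 0, "dz": -35, "ax": 0, "ay": 0, "az": 0, "grip": 0},
    {"dx": 0, "dy": 0, "dz": 0, "ax": 0, "ay": 0, "az": 0, "grip": 0},
    {"dx": 0, "dy": 0, "dz": 0, "ax": 0, "ay": 0, "az": 0, "grip": 0}
  ]
}}

```text
clock: 39.28
position: [0.5191, 0.1097, 0.3627]
ee_rot: [-0.0, 0.999, -0.045, 0.003]
contact_force: [0.4, 0.1, -0.7]
width: 0.0854
gripper_force: 0.0
```

```bash
python3 - <<'E'
from c import *
w=cap('wrist','w20'); 
print('tray cups');measure(w,.086,(.4,.65,-.05,.38))
a=cap('scene','s20');measure(a,.086,(.4,.65,.01,.38));print('bench');measure(a,lim=(.3,.65,-.45,.0))
go([.4303,-.3638,.36],-139.3)
E
```

```text
tray cups
cup [0.5167 0.1103] width 0.0494 0.0527 tab 171.7 175.4 stripe px 316 r 0.028
cup [0.5276 0.1958] width 0.0502 0.0532 tab 174.5 173.4 stripe px 631 r 0.024
cup [0.5366 0.2885] width 0.0498 0.057 tab 174.3 171.7 stripe px 624 r 0.024
cup [0.52   0.1084] width 0.0473 0.0534 tab 176.5 171.7 stripe px 88 r 0.033
cup [0.5296 0.1951] width 0.0484 0.0544 tab 171.7 170.8 stripe px 471 r 0.025
cup [0.5389 0.288 ] width 0.0481 0.0566 tab 175.1 171.4 stripe px 510 r 0.024
bench
cup [ 0.4314 -0.3642] width 0.0486 0.0509 tab 130.3 131.9 stripe px 531 r 0.025
t 39.38 yaw -95.13 az units 7.36 | shift [301.7 375.2  -0.7] rows 13 each [23.2 28.9 -0.1]
```

Emit:
{"api": "jog_arm", "payload": {
  "plan": [
    {"dx": 0, "dy": 0, "dz": 0, "ax": 0, "ay": 0, "az": 0.92, "grip": 0},
    {"dx": 0, "dy": 0, "dz": 0, "ax": 0, "ay": 0, "az": 0.92, "grip": 0},
    {"dx": 0, "dy": 0, "dz": 0, "ax": 0, "ay": 0, "az": 0.92, "grip": 0},
    {"dx": 0, "dy": 0, "dz": 0, "ax": 0, "ay": 0, "az": 0.92, "grip": 0},
    {"dx": 0, "dy": 0, "dz": 0, "ax": 0, "ay": 0, "az": 0.92, "grip": 0},
    {"dx": 0, "dy": 0, "dz": 0, "ax": 0, "ay": 0, "az": 0.92, "grip": 0},
    {"dx": 0, "dy": 0, "dz": 0, "ax": 0, "ay": 0, "az": 0.92, "grip": 0},
    {"dx": 0, "dy": 0, "dz": 0, "ax": 0, "ay": 0, "az": 0.92, "grip": 0}
  ]
}}

```text
clock: 40.05
position: [0.518, 0.1095, 0.3575]
ee_rot: [0.001, 0.908, -0.419, -0.002]
contact_force: [-0.2, 0.1, -0.3]
width: 0.0857
gripper_force: 0.0
```

Emit:
{"api": "jog_arm", "payload": {
  "plan": [
    {"dx": 12, "dy": 15, "dz": 0, "ax": 0, "ay": 0, "az": 0, "grip": 0},
    {"dx": 24, "dy": 30, "dz": 0, "ax": 0, "ay": 0, "az": 0, "grip": 0},
    {"dx": 24, "dy": 30, "dz": 0, "ax": 0, "ay": 0, "az": 0, "grip": 0},
    {"dx": 24, "dy": 30, "dz": 0, "ax": 0, "ay": 0, "az": 0, "grip": 0},
    {"dx": 24, "dy": 30, "dz": 0, "ax": 0, "ay": 0, "az": 0, "grip": 0},
    {"dx": 24, "dy": 30, "dz": 0, "ax": 0, "ay": 0, "az": 0, "grip": 0},
    {"dx": 24, "dy": 30, "dz": 0, "ax": 0, "ay": 0, "az": 0, "grip": 0},
    {"dx": 24, "dy": 30, "dz": 0, "ax": 0, "ay": 0, "az": 0, "grip": 0},
    {"dx": 24, "dy": 30, "dz": 0, "ax": 0, "ay": 0, "az": 0, "grip": 0},
    {"dx": 24, "dy": 30, "dz": 0, "ax": 0, "ay": 0, "az": 0, "grip": 0},
    {"dx": 24, "dy": 30, "dz": 0, "ax": 0, "ay": 0, "az": 0, "grip": 0},
    {"dx": 24, "dy": 30, "dz": 0, "ax": 0, "ay": 0, "az": 0, "grip": 0},
    {"dx": 24, "dy": 30, "dz": 0, "ax": 0, "ay": 0, "az": 0, "grip": 0},
    {"dx": 0, "dy": 0, "dz": 0, "ax": 0, "ay": 0, "az": 0, "grip": 0},
    {"dx": 0, "dy": 0, "dz": 0, "ax": 0, "ay": 0, "az": 0, "grip": 0},
    {"dx": 0, "dy": 0, "dz": 0, "ax": 0, "ay": 0, "az": 0, "grip": 0}
  ]
}}

```text
clock: 41.38
position: [0.4296, -0.3618, 0.3578]
ee_rot: [-0.001, 0.909, -0.417, -0.002]
contact_force: [-0.6, 0.2, -0.5]
width: 0.0851
gripper_force: 0.0
```

```bash
python3 k.py w21 .4305 -.3642 .196 -139.4
```

```text
cup [ 0.427  -0.3607] width 0.0489 0.0554 tab 131.4 131.0 stripe px 635 r 0.021
red no stripe [ 0.427  -0.2411] 0.0208
t 41.43 yaw -139.27 az units 0.02 | shift [  2.7   1.4 162.3] rows 5 each [ 0.5  0.3 32.5]
```

Emit:
{"api": "jog_arm", "payload": {
  "plan": [
    {"dx": 1.2, "dy": 1, "dz": 17, "ax": 0, "ay": 0, "az": 0, "grip": 0},
    {"dx": 0, "dy": 0, "dz": 30, "ax": 0, "ay": 0, "az": 0, "grip": 0},
    {"dx": 0, "dy": 0, "dz": 30, "ax": 0, "ay": 0, "az": 0, "grip": 0},
    {"dx": 0, "dy": 0, "dz": 30, "ax": 0, "ay": 0, "az": 0, "grip": 0},
    {"dx": 0, "dy": 0, "dz": 30, "ax": 0, "ay": 0, "az": 0, "grip": 0},
    {"dx": 0, "dy": 0, "dz": 20, "ax": 0, "ay": 0, "az": 0, "grip": 0},
    {"dx": 0, "dy": 0, "dz": 5, "ax": 0, "ay": 0, "az": 0, "grip": 0},
    {"dx": 0, "dy": 0, "dz": 0, "ax": 0, "ay": 0, "az": 0, "grip": 0.2},
    {"dx": 0, "dy": 0, "dz": 0, "ax": 0, "ay": 0, "az": 0, "grip": 0.4},
    {"dx": 0, "dy": 0, "dz": 0, "ax": 0, "ay": 0, "az": 0, "grip": 1},
    {"dx": 0, "dy": 0, "dz": 0, "ax": 0, "ay": 0, "az": 0, "grip": 1},
    {"dx": 0, "dy": 0, "dz": 0, "ax": 0, "ay": 0, "az": 0, "grip": 1},
    {"dx": 0, "dy": 0, "dz": 0, "ax": 0, "ay": 0, "az": 0, "grip": 1}
  ]
}}

```text
clock: 42.52
position: [0.4307, -0.3644, 0.1995]
ee_rot: [0.0, 0.909, -0.417, 0.002]
contact_force: [1.4, 0.7, 5.3]
width: 0.0495
gripper_force: 36.5
```

Emit:
{"api": "jog_arm", "payload": {
  "plan": [
    {"dx": 0, "dy": 0, "dz": -10, "ax": 0, "ay": 0, "az": 0, "grip": 1},
    {"dx": 0, "dy": 0, "dz": -30, "ax": 0, "ay": 0, "az": 0, "grip": 1},
    {"dx": 0, "dy": 0, "dz": -30, "ax": 0, "ay": 0, "az": 0, "grip": 1},
    {"dx": 0, "dy": 0, "dz": -30, "ax": 0, "ay": 0, "az": -0.9, "grip": 1},
    {"dx": 0, "dy": 0, "dz": -25, "ax": 0, "ay": 0, "az": -0.9, "grip": 1},
    {"dx": 0, "dy": 0, "dz": 0, "ax": 0, "ay": 0, "az": -0.9, "grip": 1},
    {"dx": 0, "dy": 0, "dz": 0, "ax": 0, "ay": 0, "az": -0.9, "grip": 1},
    {"dx": 0, "dy": 0, "dz": 0, "ax": 0, "ay": 0, "az": -0.9, "grip": 1},
    {"dx": 0, "dy": 0, "dz": 0, "ax": 0, "ay": 0, "az": -0.9, "grip": 1},
    {"dx": 0, "dy": 0, "dz": 0, "ax": 0, "ay": 0, "az": -0.9, "grip": 1},
    {"dx": 0, "dy": 0, "dz": 0, "ax": 0, "ay": 0, "az": -0.9, "grip": 1},
    {"dx": 0, "dy": 0, "dz": 0, "ax": 0, "ay": 0, "az": 0, "grip": 1},
    {"dx": 0, "dy": 0, "dz": 0, "ax": 0, "ay": 0, "az": 0, "grip": 1}
  ]
}}

```text
clock: 43.6
position: [0.4298, -0.3639, 0.3231]
ee_rot: [0.0, 0.999, -0.054, 0.0]
contact_force: [0.5, 0.5, -1.2]
width: 0.0494
gripper_force: 36.5
```

```bash
python3 q.py 0 .322
```

```text
t 43.6 yaw -96.23 az units -0.14 | shift [  43.3 -388.7    1.1] rows 10 each [  4.3 -38.9   0.1]
```

Emit:
{"api": "jog_arm", "payload": {
  "plan": [
    {"dx": 0, "dy": 0, "dz": 0, "ax": 0, "ay": 0, "az": -0.14, "grip": 1},
    {"dx": 2, "dy": -18, "dz": 0, "ax": 0, "ay": 0, "az": 0, "grip": 1},
    {"dx": 4, "dy": -38, "dz": 0, "ax": 0, "ay": 0, "az": 0, "grip": 1},
    {"dx": 4, "dy": -38, "dz": 0, "ax": 0, "ay": 0, "az": 0, "grip": 1},
    {"dx": 4, "dy": -38, "dz": 0, "ax": 0, "ay": 0, "az": 0, "grip": 1},
    {"dx": 4, "dy": -38, "dz": 0, "ax": 0, "ay": 0, "az": 0, "grip": 1},
    {"dx": 4, "dy": -38, "dz": 0, "ax": 0, "ay": 0, "az": 0, "grip": 1},
    {"dx": 4, "dy": -38, "dz": 0, "ax": 0, "ay": 0, "az": 0, "grip": 1},
    {"dx": 4, "dy": -38, "dz": 0, "ax": 0, "ay": 0, "az": 0, "grip": 1},
    {"dx": 4, "dy": -38, "dz": 0, "ax": 0, "ay": 0, "az": 0, "grip": 1},
    {"dx": 4, "dy": -38, "dz": 0, "ax": 0, "ay": 0, "az": 0, "grip": 1},
    {"dx": 5, "dy": -28, "dz": 0, "ax": 0, "ay": 0, "az": 0, "grip": 1},
    {"dx": 0, "dy": 0, "dz": 20, "ax": 0, "ay": 0, "az": 0, "grip": 1},
    {"dx": 0, "dy": 0, "dz": 25, "ax": 0, "ay": 0, "az": 0, "grip": 1},
    {"dx": 0, "dy": 0, "dz": 20, "ax": 0, "ay": 0, "az": 0, "grip": 1},
    {"dx": 0, "dy": 0, "dz": 8, "ax": 0, "ay": 0, "az": 0, "grip": 1},
    {"dx": 0, "dy": 0, "dz": 0, "ax": 0, "ay": 0, "az": 0, "grip": 1},
    {"dx": 0, "dy": 0, "dz": 0, "ax": 0, "ay": 0, "az": 0, "grip": 1}
  ]
}}

```text
clock: 45.1
position: [0.5087, 0.0183, 0.25]
ee_rot: [-0.0, 0.999, -0.046, 0.0]
contact_force: [-0.2, 0.9, 0.5]
width: 0.0496
gripper_force: 36.7
```

```bash
python3 hold.py w22; python3 q.py 0 .22; python3 - <<'E'
from m import *
w=load('w22')
x=np.arange(.525,.56,.001);y=np.arange(-.02,.06,.001)
g=cv2.cvtColor(w['image'],cv2.COLOR_RGB2GRAY)
def s(X,Y):
    u=proj(w,[X,Y,.034]);return int(cv2.getRectSubPix(g,(1,1),(float(u[0]),float(u[1])))[0,0])
for yy in(-.004,.002,.035,.041): print('x-profile from .525 y',yy,[(s(X,yy)) for X in x])
print('y-profile from -.02 x=.532',[s(.532,Y) for Y in y])
E
```

```text
[0.509  0.0182 0.2506] [ 0.7 -0.4 -1.2]
held
red no stripe [0.5154 0.0182] 0.0492
red no stripe [0.543  0.0634] 0.0279
base centre [0.507  0.0194]
t 45.15 yaw -95.29 az units 0.02 | shift [ 0.4 -0.8 30.6] rows 1 each [ 0.4 -0.8 30.6]
x-profile from .525 y -0.004 [94, 94, 94, 95, 94, 94, 95, 94, 96, 85, 64, 68, 92, 97, 97, 97, 97, 97, 98, 98, 98, 97, 98, 98, 98, 98, 98, 97, 98, 98, 98, 99, 99, 99, 99, 99]
x-profile from .525 y 0.002 [93, 94, 95, 94, 94, 94, 94, 94, 95, 94, 72, 63, 76, 97, 97, 96, 96, 96, 96, 97, 99, 99, 98, 98, 98, 98, 97, 98, 98, 97, 98, 98, 98, 99, 99, 98]
x-profile from .525 y 0.035 [72, 72, 72, 72, 72, 72, 72, 72, 72, 72, 72, 72, 71, 62, 61, 73, 92, 95, 95, 96, 95, 96, 96, 95, 95, 95, 95, 96, 96, 97, 96, 97, 97, 98, 99, 98]
x-profile from .525 y 0.041 [73, 71, 72, 72, 71, 72, 72, 72, 72, 72, 72, 71, 72, 69, 56, 56, 80, 94, 94, 94, 94, 94, 95, 95, 96, 95, 96, 95, 95, 96, 97, 96, 96, 97, 97, 96]
y-profile from -.02 x=.532 [86, 97, 96, 95, 97, 97, 88, 72, 71, 68, 48, 51, 69, 77, 93, 95, 94, 96, 94, 95, 94, 95, 94, 95, 94, 94, 94, 95, 94, 94, 94, 94, 93, 91, 78, 71, 71, 71, 71, 71, 71, 71, 72, 72, 73, 72, 72, 72, 71, 71, 72, 72, 72, 72, 72, 72, 72, 71, 72, 72, 72, 72, 72, 68, 47, 43, 58, 60, 60, 68, 72, 72, 72, 72, 72, 72, 72, 72, 71, 71]
```

Emit:
{"api": "jog_arm", "payload": {
  "plan": [
    {"dx": 0.8, "dy": -0.6, "dz": 5, "ax": 0, "ay": 0, "az": 0, "grip": 1},
    {"dx": 0, "dy": 0, "dz": 5, "ax": 0, "ay": 0, "az": 0, "grip": 1},
    {"dx": 0, "dy": 0, "dz": 4, "ax": 0, "ay": 0, "az": 0, "grip": 1},
    {"dx": 0, "dy": 0, "dz": 4, "ax": 0, "ay": 0, "az": 0, "grip": 1},
    {"dx": 0, "dy": 0, "dz": 4, "ax": 0, "ay": 0, "az": 0, "grip": 1},
    {"dx": 0, "dy": 0, "dz": 4, "ax": 0, "ay": 0, "az": 0, "grip": 1},
    {"dx": 0, "dy": 0, "dz": 0, "ax": 0, "ay": 0, "az": 0, "grip": 1},
    {"dx": 0, "dy": 0, "dz": 0, "ax": 0, "ay": 0, "az": 0, "grip": 1}
  ]
}}

```text
clock: 45.82
position: [0.5091, 0.019, 0.2233]
ee_rot: [-0.0, 0.999, -0.046, -0.0]
contact_force: [1.1, -0.2, -0.5]
width: 0.0495
gripper_force: 36.7
```

Emit:
{"api": "jog_arm", "payload": {
  "plan": [
    {"dx": 0, "dy": 0, "dz": 2, "ax": 0, "ay": 0, "az": 0, "grip": 1},
    {"dx": 0, "dy": 0, "dz": 2, "ax": 0, "ay": 0, "az": 0, "grip": 1},
    {"dx": 0, "dy": 0, "dz": 0, "ax": 0, "ay": 0, "az": 0, "grip": 1},
    {"dx": 0, "dy": 0, "dz": 0, "ax": 0, "ay": 0, "az": 0, "grip": 0.38},
    {"dx": 0, "dy": 0, "dz": 0, "ax": 0, "ay": 0, "az": 0, "grip": 0.25},
    {"dx": 0, "dy": 0, "dz": 0, "ax": 0, "ay": 0, "az": 0, "grip": 0.25},
    {"dx": 0, "dy": 0, "dz": 0, "ax": 0, "ay": 0, "az": 0, "grip": 0.25},
    {"dx": 0, "dy": 0, "dz": -10, "ax": 0, "ay": 0, "az": 0, "grip": 0.25},
    {"dx": 0, "dy": 0, "dz": -25, "ax": 0, "ay": 0, "az": 0, "grip": 0.25},
    {"dx": 0, "dy": 0, "dz": -35, "ax": 0, "ay": 0, "az": 0, "grip": 0.2},
    {"dx": 0, "dy": 0, "dz": -35, "ax": 0, "ay": 0, "az": 0, "grip": 0},
    {"dx": 0, "dy": 0, "dz": -35, "ax": 0, "ay": 0, "az": 0, "grip": 0},
    {"dx": 41, "dy": 0, "dz": 0, "ax": 0, "ay": 0, "az": 0, "grip": 0},
    {"dx": 41, "dy": 0, "dz": 0, "ax": 0, "ay": 0, "az": 0, "grip": 0},
    {"dx": 0, "dy": 0, "dz": 0, "ax": 0, "ay": 0, "az": 0, "grip": 0},
    {"dx": 0, "dy": 0, "dz": 0, "ax": 0, "ay": 0, "az": 0, "grip": 0}
  ]
}}

```text
clock: 47.15
position: [0.5923, 0.0112, 0.3599]
ee_rot: [-0.0, 0.999, -0.046, 0.0]
contact_force: [-0.3, 0.0, 0.2]
width: 0.0854
gripper_force: 0.0
```

```bash
python3 - <<'E'
from c import *
for n,t in(('wrist','w23'),('side','d23'),('scene','s23')):
    w=cap(n,t);print(n);measure(w,.086,(.4,.65,-.05,.38))
print(sensors.get_state()['position'],sensors.get_state()['qpos'].round(2))
E
```

```text
wrist
cup [0.5062 0.0196] width 0.0495 0.0572 tab 174.7 174.9 stripe px 564 r 0.023
cup [0.5319 0.1951] width 0.0434 0.0524 tab 112.5 169.8 stripe px 121 r 0.02
side
cup [0.5099 0.0158] width 0.0444 0.0603 tab 171.2 164.4 stripe px 934 r 0.026
cup [0.5197 0.1071] width 0.044 0.0621 tab 165.5 163.8 stripe px 993 r 0.027
cup [0.5296 0.1932] width 0.0445 0.0634 tab 161.9 165.1 stripe px 1000 r 0.027
cup [0.5375 0.2852] width 0.0456 0.0634 tab 177.8 165.7 stripe px 846 r 0.026
scene
cup [0.5099 0.0178] width 0.047 0.0532 tab 175.2 169.0 stripe px 542 r 0.025
cup [0.5388 0.2877] width 0.0485 0.0566 tab 169.9 169.6 stripe px 328 r 0.02
[0.5897423  0.01167882 0.3595513 ] [-0.1   0.33  1.55  0.    1.27  1.56]
```

All four cups stand in pockets 0–3 with tabs at about 172–176° (target about 174.5°), and the bench is clear of tabbed cups. Next I push the tray home with closed fingers at the panel's middle.

```bash
python3 - <<'E'
from h import *
P=np.array([.5208,.1545]);X=np.array([.9956,-.094])
go([*(P-.125*X),.36],-95.4)
E
```

```text
t 47.3 yaw -95.25 az units 0.03 | shift [-207.1 -135.7   -0.4] rows 7 each [-29.6 -19.4  -0.1]
```

Emit:
{"api": "jog_arm", "payload": {
  "plan": [
    {"dx": -29.6, "dy": -19.4, "dz": 0, "ax": 0, "ay": 0, "az": 0, "grip": 1},
    {"dx": -29.6, "dy": -19.4, "dz": 0, "ax": 0, "ay": 0, "az": 0, "grip": 1},
    {"dx": -29.6, "dy": -19.4, "dz": 0, "ax": 0, "ay": 0, "az": 0, "grip": 1},
    {"dx": -29.6, "dy": -19.4, "dz": 0, "ax": 0, "ay": 0, "az": 0, "grip": 1},
    {"dx": -29.6, "dy": -19.4, "dz": 0, "ax": 0, "ay": 0, "az": 0, "grip": 1},
    {"dx": -29.6, "dy": -19.4, "dz": 0, "ax": 0, "ay": 0, "az": 0, "grip": 1},
    {"dx": -29.6, "dy": -19.4, "dz": 0, "ax": 0, "ay": 0, "az": 0, "grip": 1},
    {"dx": 0, "dy": 0, "dz": 30, "ax": 0, "ay": 0, "az": 0, "grip": 1},
    {"dx": 0, "dy": 0, "dz": 30, "ax": 0, "ay": 0, "az": 0, "grip": 1},
    {"dx": 0, "dy": 0, "dz": 30, "ax": 0, "ay": 0, "az": 0, "grip": 1},
    {"dx": 0, "dy": 0, "dz": 30, "ax": 0, "ay": 0, "az": 0, "grip": 1},
    {"dx": 0, "dy": 0, "dz": 20, "ax": 0, "ay": 0, "az": 0, "grip": 1},
    {"dx": 0, "dy": 0, "dz": 0, "ax": 0, "ay": 0, "az": 0, "grip": 1},
    {"dx": 0, "dy": 0, "dz": 0, "ax": 0, "ay": 0, "az": 0, "grip": 1},
    {"dx": 0, "dy": 0, "dz": 0, "ax": 0, "ay": 0, "az": 0, "grip": 1}
  ]
}}

```text
clock: 48.55
position: [0.3971, 0.1658, 0.2209]
ee_rot: [-0.0, 0.999, -0.046, 0.001]
contact_force: [-0.2, 0.1, -0.7]
width: -0.0004
gripper_force: 0.0
```

Emit:
{"api": "jog_arm", "payload": {
  "plan": [
    {"dx": 8, "dy": 0, "dz": 0, "ax": 0, "ay": 0, "az": 0, "grip": 1},
    {"dx": 8, "dy": 0, "dz": 0, "ax": 0, "ay": 0, "az": 0, "grip": 1},
    {"dx": 6, "dy": 0, "dz": 0, "ax": 0, "ay": 0, "az": 0, "grip": 1},
    {"dx": 4, "dy": 0, "dz": 0, "ax": 0, "ay": 0, "az": 0, "grip": 1},
    {"dx": 4, "dy": 0, "dz": 0, "ax": 0, "ay": 0, "az": 0, "grip": 1},
    {"dx": 4, "dy": 0, "dz": 0, "ax": 0, "ay": 0, "az": 0, "grip": 1},
    {"dx": 4, "dy": 0, "dz": 0, "ax": 0, "ay": 0, "az": 0, "grip": 1},
    {"dx": 4, "dy": 0, "dz": 0, "ax": 0, "ay": 0, "az": 0, "grip": 1},
    {"dx": 4, "dy": 0, "dz": 0, "ax": 0, "ay": 0, "az": 0, "grip": 1},
    {"dx": 4, "dy": 0, "dz": 0, "ax": 0, "ay": 0, "az": 0, "grip": 1}
  ]
}}

```text
clock: 49.38
position: [0.4466, 0.1611, 0.2195]
ee_rot: [0.0, 0.999, -0.046, -0.001]
contact_force: [-2.4, 1.2, 2.4]
width: 0.0005
gripper_force: 1.3
```

```bash
python3 t.py c | head -8; python3 t.py d | tail -1
```

```text
[178.50526316 160.54736842] [175 152   8  21  95]
[191.57219251 175.42245989] [185 160  15  31 187]
[214.58219178 195.89041096] [208 185  12  24 146]
[231.6        210.61142857] [223 195  19  34 350]
[251.56105611 229.28052805] [244 215  16  30 303]
[501.625   260.09375] [498 256   9   9  64]
[545.64473684 284.19736842] [541 280  10  10  76]
[546.05962521 395.41141397] [ 529  374   31   46 1174]
[-1.17830444  0.1396654   0.33929127] [0.44712482 0.16110849 0.21956803]
```

Emit:
{"api": "jog_arm", "payload": {
  "plan": [
    {"dx": 4, "dy": 0, "dz": 0, "ax": 0, "ay": 0, "az": 0, "grip": 1},
    {"dx": 6, "dy": 0, "dz": 0, "ax": 0, "ay": 0, "az": 0, "grip": 1},
    {"dx": 6, "dy": 0, "dz": 0, "ax": 0, "ay": 0, "az": 0, "grip": 1},
    {"dx": 6, "dy": 0, "dz": 0, "ax": 0, "ay": 0, "az": 0, "grip": 1},
    {"dx": 6, "dy": 0, "dz": 0, "ax": 0, "ay": 0, "az": 0, "grip": 1},
    {"dx": 6, "dy": 0, "dz": 0, "ax": 0, "ay": 0, "az": 0, "grip": 1},
    {"dx": 6, "dy": 0, "dz": 0, "ax": 0, "ay": 0, "az": 0, "grip": 1},
    {"dx": 6, "dy": 0, "dz": 0, "ax": 0, "ay": 0, "az": 0, "grip": 1},
    {"dx": 6, "dy": 0, "dz": 0, "ax": 0, "ay": 0, "az": 0, "grip": 1},
    {"dx": 6, "dy": 0, "dz": 0, "ax": 0, "ay": 0, "az": 0, "grip": 1},
    {"dx": 6, "dy": 0, "dz": 0, "ax": 0, "ay": 0, "az": 0, "grip": 1},
    {"dx": 6, "dy": 0, "dz": 0, "ax": 0, "ay": 0, "az": 0, "grip": 1},
    {"dx": 6, "dy": 0, "dz": 0, "ax": 0, "ay": 0, "az": 0, "grip": 1},
    {"dx": 6, "dy": 0, "dz": 0, "ax": 0, "ay": 0, "az": 0, "grip": 1},
    {"dx": 6, "dy": 0, "dz": 0, "ax": 0, "ay": 0, "az": 0, "grip": 1},
    {"dx": 6, "dy": 0, "dz": 0, "ax": 0, "ay": 0, "az": 0, "grip": 1},
    {"dx": 6, "dy": 0, "dz": 0, "ax": 0, "ay": 0, "az": 0, "grip": 1},
    {"dx": 6, "dy": 0, "dz": 0, "ax": 0, "ay": 0, "az": 0, "grip": 1},
    {"dx": 6, "dy": 0, "dz": 0, "ax": 0, "ay": 0, "az": 0, "grip": 1}
  ]
}}

```text
clock: 51.07
position: [0.5583, 0.1503, 0.2195]
ee_rot: [0.001, 0.999, -0.046, -0.001]
contact_force: [-5.5, -3.9, 1.0]
width: -0.0
gripper_force: 2.6
```

Emit:
{"api": "jog_arm", "payload": {
  "plan": [
    {"dx": 4, "dy": 0, "dz": 0, "ax": 0, "ay": 0, "az": 0, "grip": 1},
    {"dx": 4, "dy": 0, "dz": 0, "ax": 0, "ay": 0, "az": 0, "grip": 1},
    {"dx": 4, "dy": 0, "dz": 0, "ax": 0, "ay": 0, "az": 0, "grip": 1},
    {"dx": 3, "dy": 0, "dz": 0, "ax": 0, "ay": 0, "az": 0, "grip": 1},
    {"dx": 3, "dy": 0, "dz": 0, "ax": 0, "ay": 0, "az": 0, "grip": 1},
    {"dx": 3, "dy": 0, "dz": 0, "ax": 0, "ay": 0, "az": 0, "grip": 1},
    {"dx": 2, "dy": 0, "dz": 0, "ax": 0, "ay": 0, "az": 0, "grip": 1},
    {"dx": 0, "dy": 0, "dz": 0, "ax": 0, "ay": 0, "az": 0, "grip": 1}
  ]
}}

```text
clock: 51.73
position: [0.5815, 0.1484, 0.2196]
ee_rot: [0.0, 0.999, -0.046, -0.0]
contact_force: [-3.5, -2.5, 0.1]
width: 0.0001
gripper_force: 2.0
```

Emit:
{"api": "jog_arm", "payload": {
  "plan": [
    {"dx": 2, "dy": 0, "dz": 0, "ax": 0, "ay": 0, "az": 0, "grip": 1},
    {"dx": 2, "dy": 0, "dz": 0, "ax": 0, "ay": 0, "az": 0, "grip": 1},
    {"dx": 1, "dy": 0, "dz": 0, "ax": 0, "ay": 0, "az": 0, "grip": 1},
    {"dx": 0, "dy": 0, "dz": 0, "ax": 0, "ay": 0, "az": 0, "grip": 1}
  ]
}}

```text
clock: 52.07
position: [0.5848, 0.1482, 0.2196]
ee_rot: [0.0, 0.999, -0.046, -0.003]
contact_force: [-8.3, -1.6, 3.7]
width: 0.0001
gripper_force: 4.4
```

Emit:
{"api": "jog_arm", "payload": {
  "plan": [
    {"dx": 1.5, "dy": 0, "dz": 0, "ax": 0, "ay": 0, "az": 0, "grip": 1},
    {"dx": 1.5, "dy": 0, "dz": 0, "ax": 0, "ay": 0, "az": 0, "grip": 1},
    {"dx": 0, "dy": 0, "dz": 0, "ax": 0, "ay": 0, "az": 0, "grip": 1},
    {"dx": 0, "dy": 0, "dz": 0, "ax": 0, "ay": 0, "az": 0, "grip": 1}
  ]
}}

```text
clock: 52.4
position: [0.5858, 0.1481, 0.2196]
ee_rot: [0.0, 0.999, -0.046, -0.005]
contact_force: [-14.4, -0.7, 8.5]
width: 0.0002
gripper_force: 7.1
```

Emit:
{"api": "jog_arm", "payload": {
  "plan": [
    {"dx": 1.5, "dy": 0, "dz": 0, "ax": 0, "ay": 0, "az": 0, "grip": 1},
    {"dx": 0, "dy": 0, "dz": 0, "ax": 0, "ay": 0, "az": 0, "grip": 1},
    {"dx": 0, "dy": 0, "dz": 0, "ax": 0, "ay": 0, "az": 0, "grip": 1},
    {"dx": -3, "dy": 0, "dz": 0, "ax": 0, "ay": 0, "az": 0, "grip": 1},
    {"dx": -4, "dy": 0, "dz": 0, "ax": 0, "ay": 0, "az": 0, "grip": 1},
    {"dx": -5, "dy": 0, "dz": 0, "ax": 0, "ay": 0, "az": 0, "grip": 1},
    {"dx": -5, "dy": 0, "dz": 0, "ax": 0, "ay": 0, "az": 0, "grip": 1},
    {"dx": -5, "dy": 0, "dz": 0, "ax": 0, "ay": 0, "az": 0, "grip": 1},
    {"dx": 0, "dy": 0, "dz": 0, "ax": 0, "ay": 0, "az": 0, "grip": 1}
  ]
}}

```text
clock: 53.15
position: [0.5687, 0.1503, 0.2202]
ee_rot: [-0.0, 0.999, -0.046, 0.001]
contact_force: [0.2, -0.6, -0.9]
width: -0.0003
gripper_force: 0.0
```

```bash
python3 t.py e
```

```text
[222.55357143 145.66071429] [219 136   8  22 112]
[235.27388535 158.67515924] [230 145  13  27 157]
[259.51243781 176.32338308] [253 166  14  24 201]
[278.39285714 190.42307692] [269 176  21  32 364]
[298.7266881  206.54340836] [291 193  16  29 311]
[501.73015873 260.12698413] [498 256   9   9  63]
[545.64473684 284.19736842] [541 280  10  10  76]
[546.03061224 395.40646259] [ 529  374   31   46 1176]
[-0.54531073 -0.50208432 -0.19426937] [0.56910814 0.15016082 0.22016081]
```

The panel's blobs match the original shut pixels with no contact force, so it is latched. I back off, lift, and make a final check.

Emit:
{"api": "jog_arm", "payload": {
  "plan": [
    {"dx": -30, "dy": 0, "dz": 0, "ax": 0, "ay": 0, "az": 0, "grip": 1},
    {"dx": -30, "dy": 0, "dz": 0, "ax": 0, "ay": 0, "az": 0, "grip": 1},
    {"dx": -20, "dy": 0, "dz": -30, "ax": 0, "ay": 0, "az": 0, "grip": 1},
    {"dx": 0, "dy": 0, "dz": -40, "ax": 0, "ay": 0, "az": 0, "grip": 1},
    {"dx": 0, "dy": 0, "dz": -40, "ax": 0, "ay": 0, "az": 0, "grip": 1},
    {"dx": 0, "dy": 0, "dz": -30, "ax": 0, "ay": 0, "az": 0, "grip": 1},
    {"dx": 0, "dy": 0, "dz": 0, "ax": 0, "ay": 0, "az": 0, "grip": 1},
    {"dx": 0, "dy": 0, "dz": 0, "ax": 0, "ay": 0, "az": 0, "grip": 1},
    {"dx": 0, "dy": 0, "dz": 0, "ax": 0, "ay": 0, "az": 0, "grip": 1},
    {"dx": 0, "dy": 0, "dz": 0, "ax": 0, "ay": 0, "az": 0, "grip": 1},
    {"dx": 0, "dy": 0, "dz": 0, "ax": 0, "ay": 0, "az": 0, "grip": 1},
    {"dx": 0, "dy": 0, "dz": 0, "ax": 0, "ay": 0, "az": 0, "grip": 1},
    {"dx": 0, "dy": 0, "dz": 0, "ax": 0, "ay": 0, "az": 0, "grip": 1},
    {"dx": 0, "dy": 0, "dz": 0, "ax": 0, "ay": 0, "az": 0, "grip": 1}
  ]
}}

```text
clock: 54.37
position: [0.4891, 0.1572, 0.3591]
ee_rot: [0.0, 0.999, -0.046, -0.001]
contact_force: [0.4, 0.2, 0.7]
width: 0.0002
gripper_force: 0.0
```

```bash
python3 t.py f|head -5; python3 - <<'E'
from m import *
d=load('tf')
print([(c.round(1).tolist(),s.tolist()) for i,c,s in cups(d,amin=25)[0] if abs(c[0]-328)<6 and abs(c[1]-285)<8])
s=sensors.get_state();print(s['contact_force'],s['qd'].round(4))
E
```

```text
[222.97849462 147.27956989] [220 139   7  19  93]
[237.27573529 157.77573529] [230 145  16  28 272]
[256.85139319 173.16408669] [249 159  18  31 323]
[278.33962264 190.25067385] [269 175  21  33 371]
[298.73076923 206.57371795] [291 193  16  29 312]
[([328.4, 284.3], [324, 275, 11, 21, 170])]
[-0.17771506 -0.72851085  0.52552526] [ 0.0007 -0.0028 -0.0025 -0.0011  0.0009 -0.0007]
```

The tray is shut and the pin's pixels match the start exactly, so I hand in.

```bash
python3 -c "
from rig import manip
print(manip.sign_off())"
```

```text
the job is handed in; nothing more can be done
None
```

I handed the job in at about 54 s of the 210 s. On my last checks the tray was latched shut, the four tabbed cups stood in its pockets with their tabs at the marks, and the pin was fully down in its stand. The sign-off gave no verdict.

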